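Row up the seedling pots and start the drip watering

ROBOT

A 7-joint arm with a two-finger parallel gripper is mounted at the origin on the work surface. World frame = base frame: x ahead of the robot, y to its left, z up, the work surface at z = 0. Lengths are in m, angles in rad, forces in N, time in s.
With the tool pointing down it reaches from about 0.425 to 0.875 m from the base axis. Payload 4.7 kg.
Tool frame: the origin (TCP) lies between the finger pads; the fingertips stand 11 mm ahead of it and the grasp point (between the pads) lies 8 mm behind it; z points along the fingers, y is the line along which they close (so a half turn about z gives the same grasp; the last joint's range is limited). The gripper opens to 87 mm and grips with 3 to 60 N. Pads are 19 mm wide; open, the fingers measure 117 mm over their backs; the gripper's body (75 mm by 190 mm) begins 51 mm behind the grasp point.
Start: joints at [1.319, 0.321, -0.07, 1.45, 0.023, 1.371, -0.057], TCP at [0.171, -0.627, 0.234] pointing down, gripper open.
Joint ranges: [-2.86, 2.86], [-0.3, 2.09], [-1.38, 1.24], [0.06, 2.45], [-1.56, 4.7], [0.09, 2.05], [-2.69, 2.69]. Speed limits (rad/s): [2.57, 2.57, 3.14, 3.14, 3.14, 3.14, 3.14].

INTERFACE

Orientations are given as a rotation vector (axis times angle).
In Python, from bench import ctrl gives the robot as it stands. The module is installed in compiled form; this text tells all that it offers.
- The arm moves only by the shell command python3 -m inch 'ROWS' [FORCE]. ROWS is JSON, a list of rows, each an object with "slide": the shift along the tool's x, y, z scaled (see below), a list of three; "angular": the turn, a rotation vector about the tool's x, y, z scaled (see below), a list of three; "claw": the opening, from -1 (shut) to 1 (fully open). In form: [{"slide": [tx, ty, tz], "angular": [rx, ry, rz], "claw": claw}, ...]. A call has 1 to 10 rows; each row is the pose to reach, as a shift and turn from the pose commanded when the call began, along the tool's axes at that moment; what a row does not reach only later rows make up. The controller multiplies each number of a shift by 0.25 m and each number of a turn by 30 degrees. A row lasts 1/10 s, in which the tool goes at most 50 mm and 8.59 degrees, less where a joint would pass 70% of its speed; a pose out of reach is approached as far as the arm can. A call with a number of a shift or a turn outside -1 to 1 is refused whole. A call with a gripper value outside its range is refused whole. The fingers move at their own pace and stop on an object; FORCE is the grip in N (left out, the last holds). Time passes only in rows, so rows that repeat a pose let the fingers close. It gives the time, the measured TCP pose, the force, the opening and the grip force at its end, in the units of the state.
- ctrl.get_state(): the state, without advancing time (a new reading comes with each control period).
- ctrl.get_image(name): name is "scene" or "top" or "wrist"; returns a dict with "color" (420x560x3 uint8, red, green, blue), "depth" (420x560 float32, m along the optical axis (not along the pixel's ray), 0 where there is no reading), "camera_matrix" (3x3 intrinsics, pixels), "extrinsics" (4x4, takes a point from camera to world coordinates); the wrist camera has in their place "tool_from_camera" (4x4, takes a point from camera to tool coordinates, whose origin is the TCP and whose axes are the flange's). Camera axes: x right, y up, looking along -z (the intrinsics and any distortion apply to the point x, -y, -z); pixel columns grow to the right and rows downward; lengths in m; the calibration is good to about 2 mm. A picture is of the moment at which its call begins: read the wrist's pose just before it.
- ctrl.close_job(): hands the job in; it is judged then, once.
Trained networks look in the newest picture that a camera, given by its name, has taken for a name from the list of things; names that differ only in an ending like _2 or _b are one class to them, and where a whole thing is asked for, a point or a joint stands for the part that bears it (a point fixed in the world has none). Each returns a list of dicts, best first, with "confidence" (0 to 1); they miss things now and then, are a little off and sometimes report something else, mostly with a low value. They report only what shows in the picture. A call takes as long as a camera call. They do not tell look-alikes from the thing itself.
- ctrl.find_in(query, camera): "bbox" ([centre column, centre row, width, height] in pixels, round what is visible of it).
- ctrl.outline_of(query, camera): "mask" (420x560 bool, what is visible of it) and "bbox" ([centre column, centre row, width, height] in pixels, round what is visible of it).
The state is a dict: "time": time; "joint_positions": joint angles; "qd": joint speeds; "joint_torque": joint torques, N m; "position": TCP position; "tool_rot": TCP orientation; "ft_force": force on the tool from outside, world axes, zero at the start; "torque": the same for the moment, N m; "grip_width": opening from 0.0 (shut) to 1.0 (fully open); "grip_force": force on a finger pad.
Only numpy, scipy, OpenCV 4.12 (cv2) and the standard library are available. Lean on these libraries where they do the work, as an engineer would, in place of code of your own. Each camera call takes 0.05 s, during which the arm holds its last target. There are 200 camera calls.

TASK

Push all the square pots together into one straight, even row: each flush against the long pot rail, packed side by side without gaps, the first one hard against the rail's short end stop. Then turn the selector on the watering box until it clicks in with its nose pointing at the outlet that has the hose, and only then press the start plunger fully down and let it spring back. Keep the pots upright and in their row to the end, and leave the round pot where it stands.

Things in the scene. Friction and masses are not known exactly. Their poses are not given: they have to be found in the camera images.
- pot1: square terracotta-coloured plastic pot filled level with compost, 50 x 50 mm and 55 mm high, straight-sided and solid to the touch; origin at the centre of its underside, z up, x and y normal to its side faces. 4 to 6 of the six are there (None: absent)
- pot2: square terracotta-coloured plastic pot filled level with compost, 50 x 50 mm and 55 mm high, straight-sided and solid to the touch; origin at the centre of its underside, z up, x and y normal to its side faces. 4 to 6 of the six are there (None: absent)
- pot3: square terracotta-coloured plastic pot filled level with compost, 50 x 50 mm and 55 mm high, straight-sided and solid to the touch; origin at the centre of its underside, z up, x and y normal to its side faces. 4 to 6 of the six are there (None: absent)
- pot4: square terracotta-coloured plastic pot filled level with compost, 50 x 50 mm and 55 mm high, straight-sided and solid to the touch; origin at the centre of its underside, z up, x and y normal to its side faces. 4 to 6 of the six are there (None: absent)
- pot5: square terracotta-coloured plastic pot filled level with compost, 50 x 50 mm and 55 mm high, straight-sided and solid to the touch; origin at the centre of its underside, z up, x and y normal to its side faces. 4 to 6 of the six are there (None: absent)
- pot6: square terracotta-coloured plastic pot filled level with compost, 50 x 50 mm and 55 mm high, straight-sided and solid to the touch; origin at the centre of its underside, z up, x and y normal to its side faces. 4 to 6 of the six are there (None: absent)
- rail: fixed L-shaped aluminium pot rail on the table, 12 mm thick, 53 mm high with the drip pipe along its top. Origin at the inner corner at table level. The long rail runs along +y for 388 mm, inner face in the plane x = 0, pots on its -x side; the short end stop has its inner face in the plane y = 0 and reaches to x = -60 mm. A flush pot has its centre at x = -25 mm, the first at y = 25 mm
- waterbox: fixed grey watering box 160 (x) x 90 (y) x 45 mm high; origin under its centre. Selector on its top at x = +40 mm, start plunger at x = -50 mm. The brass outlet with the black hose leaves its +x end; the capped outlets (black stubs) are on the +y side and on the corner between
- selector (a joint): outlet selector on the watering box: black wing 46 mm long, 12 mm thick, top at z = 74 mm, pointed nose with a white line; turns about a vertical axis, detents 45 degrees apart. Value in rad, growing clockwise seen from above: 0 = nose along the box's +x to the hose outlet, -0.785 = corner stub, -1.571 = stub on the +y side; turns from -1.8 to 0.95
- selector_grip (a point): point on the selector's axis, inside the wing, 18 mm above the box top, the height to grip; its x axis points along the wing to the nose
- plunger (a joint): stroke of the start plunger in m: 0 = up, 0.012 = fully down; sprung, about 8 N when fully down, springs back when let go
- plunger_top (a point): centre of the top of the white plunger (28 mm diameter), pressed straight down
- roundpot: a round terracotta pot with compost, 64 mm across and 60 mm high, standing among the square ones; not part of the row. Origin at the centre of its underside
There are look-alikes about, which are no part of the job. What is shaped like the pot5 but purple is not meant. What is shaped like the pot2 but blue is not meant.

How it is judged:
By the outcome, as a careful person would: the job done as asked, in the order asked, and still so for the second after the job is handed in, with the robot touching nothing.
Of pot1, pot2, pot3, pot4, pot5, pot6 only 4 to 6 are there at a start; the rules pass over those that are not, and their reading is None.
At some moment in a run one of pot1, pot2, pot3, pot4, pot5, pot6 may be knocked a few centimetres aside while the robot is not near it.
It also fails if it takes over 210 s, if anything falls off the work surface, if the arm or the gripper's body presses on something with over 40 N, if the wrist force passes 120 N, or if a joint passes its speed limit or range.

## Working session

There is one attempt and no reset: what is moved stays moved. The work goes in short steps, Python scripts to look and compute and a shell command to move; the robot and the scene stay as the last step left them, time stands still between calls to the robot, and variables do not carry over. Pictures are saved under pics/ and viewed, at most 14 in all, crops included, and the job is handed in when it is done.

```bash
mkdir -p pics
cat > h.py <<'E'
import numpy as np, cv2
from bench import ctrl
from scipy.spatial.transform import Rotation as R
def save(im,n): cv2.imwrite('pics/'+n+'.png',im['color'][:,:,::-1])
def world(im,T=None):
    T=im['extrinsics'] if T is None else T
    d=im['depth'];K=im['camera_matrix'];v,u=np.mgrid[:d.shape[0],:d.shape[1]]
    x=(u-K[0,2])/K[0,0]*d;y=(v-K[1,2])/K[1,1]*d
    P=np.stack([x,-y,-d],-1)
    W=P@T[:3,:3].T+T[:3,3]; W[d==0]=np.nan
    return W
E
python3 - <<'E'
from h import *
s=ctrl.get_state();print(s['time'],s['position'],s['tool_rot'],s['grip_width'],s['ft_force'])
print(R.from_rotvec(s['tool_rot']).as_matrix().round(3))
for n in('top','scene'):
    im=ctrl.get_image(n);save(im,n+'0');print(im['extrinsics'].round(3),im['camera_matrix'])
    np.savez(n+'0.npz',**im)
    for q in('pot1','roundpot','rail','waterbox','selector','plunger'):
        print(n,q,[(np.round(o['bbox']).tolist(),round(o['confidence'],2)) for o in ctrl.find_in(q,n)])
E
```

```text
0.0 [ 0.17058497 -0.62665465  0.23242083] [-3.11196353e+00 -4.16133575e-01  5.72221897e-04] 1.001989548380142 [0.61307326 0.44490643 1.14590312]
[[ 0.965  0.263 -0.001]
 [ 0.263 -0.965  0.002]
 [-0.    -0.002 -1.   ]]
[[-2.300e-02  9.930e-01 -1.180e-01  3.560e-01]
 [-1.000e+00 -2.300e-02  2.000e-03 -1.000e-02]
 [-1.000e-03  1.180e-01  9.930e-01  1.204e+00]
 [ 0.000e+00  0.000e+00  0.000e+00  1.000e+00]] [[469.77125168   0.         272.401718  ]
 [  0.         469.77125168 206.89308113]
 [  0.           0.           1.        ]]
top pot1 [([364.0, 228.0, 31.0, 27.0], 0.77), ([188.0, 229.0, 25.0, 25.0], 0.76), ([401.0, 230.0, 27.0, 24.0], 0.73), ([258.0, 231.0, 20.0, 22.0], 0.7), ([183.0, 273.0, 26.0, 24.0], 0.68), ([127.0, 280.0, 28.0, 25.0], 0.68), ([326.0, 234.0, 22.0, 18.0], 0.57)]
top roundpot [([220.0, 236.0, 25.0, 30.0], 0.67)]
top rail [([285.0, 160.0, 158.0, 42.0], 0.93)]
top waterbox [([122.0, 177.0, 100.0, 109.0], 0.93)]
top selector [([142.0, 181.0, 23.0, 20.0], 0.87)]
top plunger [([187.0, 228.0, 26.0, 24.0], 0.48)]
[[ 3.300e-02 -6.310e-01  7.750e-01  1.162e+00]
 [ 9.990e-
[... 186 characters left out ...]
   421.5145268  211.0758339 ]
 [  0.           0.           1.        ]]
scene pot1 [([279.0, 216.0, 25.0, 35.0], 0.88), ([202.0, 218.0, 30.0, 38.0], 0.88), ([122.0, 222.0, 34.0, 32.0], 0.88), ([358.0, 220.0, 33.0, 34.0], 0.85), ([158.0, 221.0, 32.0, 42.0], 0.77), ([237.0, 221.0, 27.0, 32.0], 0.73), ([355.0, 188.0, 23.0, 30.0], 0.7), ([411.0, 187.0, 30.0, 34.0], 0.62)]
scene roundpot [([318.0, 216.0, 29.0, 33.0], 0.67), ([122.0, 222.0, 30.0, 37.0], 0.61)]
scene rail [([246.0, 288.0, 220.0, 48.0], 0.98)]
scene waterbox [([465.0, 270.0, 174.0, 118.0], 0.64), ([427.0, 250.0, 32.0, 22.0], 0.42)]
scene selector [([426.0, 248.0, 34.0, 26.0], 0.62)]
scene plunger [([407.0, 217.0, 15.0, 14.0], 0.7)]
```

Run:
```python
import cv2
a=cv2.imread('pics/top0.png')[90:320,60:460]
cv2.imwrite('pics/top0c.png',cv2.resize(a,None,fx=2,fy=2,interpolation=cv2.INTER_CUBIC))
```

```text
(no output)
```

View pics/top0c.png

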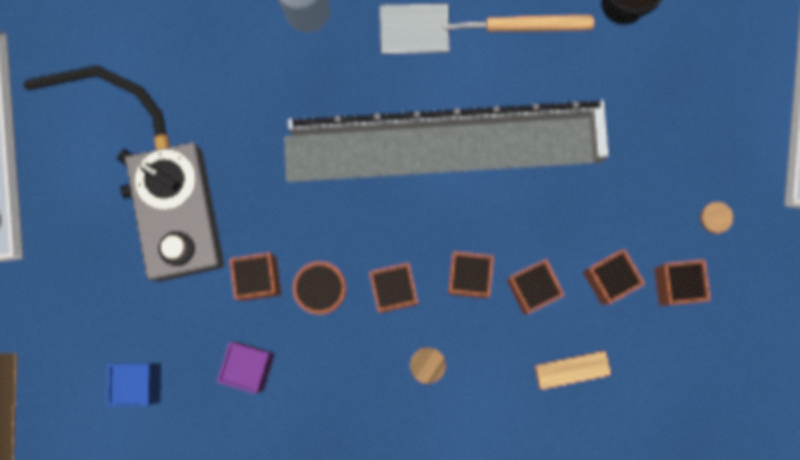

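View pics/scene0.png

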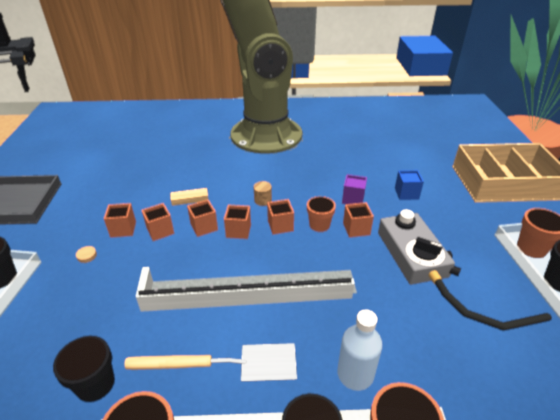

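The top view shows the six terracotta square pots at crop pixels (253,276), (394,287), (471,274), (537,286), (614,276) and (685,282). The round pot is at (319,287). Blue (132,384) and purple (245,367) are the look-alikes and aren't meant. The rail is at the top with its end stop at the right (-y end), and the selector nose points up-left at the corner stub. Next I measure.

```bash
cat >> h.py <<'E'
def pots(im,W=None,zmin=.047,zmax=.063):
    W=world(im) if W is None else W
    hsv=cv2.cvtColor(im['color'],cv2.COLOR_RGB2HSV)
    m=(np.nan_to_num(W[...,2],nan=-1)>zmin)&(np.nan_to_num(W[...,2],nan=-1)<zmax)&((hsv[...,0]<25)|(hsv[...,0]>165))
    m&=(W[...,0]>.3)&(W[...,0]<.7)&(abs(W[...,1])<.5)
    n,l,st,c=cv2.connectedComponentsWithStats(m.astype(np.uint8),connectivity=4)
    out=[]
    for i in range(1,n):
        if st[i,4]<60: continue
        p=W[l==i];r=cv2.minAreaRect((p[:,:2]*1000).astype(np.float32))
        out.append((np.round(r[0],1),np.round(r[1],1),round(r[2],1),round(float(np.median(p[:,2]))*1000,1),st[i,4],c[i].round()))
    return out
E
python3 - <<'E'
from h import *
for n in('top','scene'):
    im=dict(np.load(n+'0.npz'));W=world(im)
    print(n);[print(*o) for o in pots(im,W)]
    if n=='top':
        for (u,v,t) in((270,150,'railtop'),(300,165,'mat'),(355,155,'stop'),(130,200,'box'),(146,214,'plung'),(142,180,'sel'),(300,250,'table')):
            print(t,W[v,u].round(4),im['color'][v,u])
        Z=W[...,2];m=(Z>.035)&(Z<.07)&(W[...,0]>.52)&(W[...,0]<.75)&(W[...,1]<.2)&(W[...,1]>-.35)
        p=W[m];r=cv2.minAreaRect((p[:,:2]*1000).astype(np.float32));print('rail',r,cv2.boxPoints(r),np.median(p[:,2]))
        m=(Z>.038)&(Z<.052)&(W[...,1]>.2)&(W[...,0]>.4)
        n_,l,st,c=cv2.connectedComponentsWithStats(m.astype(np.uint8));i=1+st[1:,4].argmax()
        p=W[l==i];r=cv2.minAreaRect((p[:,:2]*1000).astype(np.float32));print('box',r,cv2.boxPoints(r),np.median(p[:,2]))
        for a,b in((.055,.1),):
            m=(Z>a)&(Z<b)&(W[...,1]>.22)&(W[...,1]<.42)&(W[...,0]>.4)
            n_,l,st,c=cv2.connectedComponentsWithStats(m.astype(np.uint8))
            for i in range(1,n_):
                if st[i,4]>8: print('on box',c[i],st[i,4],W[l==i].mean(0),cv2.minAreaRect((W[l==i][:,:2]*1000).astype(np.float32)))
E
```

```text
top
[559.  320.5] [46. 19.] 59.0 50.5 84 [138. 184.]
[483.7 294.8] [42.4 42. ] 17.0 55.0 148 [149. 214.]
[447.6 201.4] [49.7 50.9] 7.1 52.6 128 [186. 227.]
[443.7 -67.6] [50.  49.8] 82.7 52.5 112 [295. 228.]
[ 433.7 -239.3] [49.9 36.1] 26.2 51.9 73 [362. 229.]
[ 426.9 -147.6] [48.1 49.6] 24.9 52.4 93 [329. 234.]
[ 427.7 -332.1] [49.1 51.9] 4.0 51.7 128 [403. 232.]
[430.1 118.2] [61.6 61.1] 89.1 58.9 508 [220. 233.]
[428.6  28.2] [47.3 49.3] 11.4 52.3 68 [255. 238.]
railtop [ 0.6411 -0.0097  0.034 ] [117 117 119]
mat [ 0.6085 -0.0873 -0.0041] [125 129 125]
stop [ 0.6313 -0.232  -0.0019] [112 111 107]
box [0.52   0.3428 0.0406] [147 141 140]
plung [0.4809 0.2952 0.068 ] [239 238 231]
sel [0.564  0.3042 0.0735] [53 50 52]
table [ 0.387  -0.0808 -0.0061] [ 57  94 138]
rail ((629.681396484375, -43.31217956542969), (402.2630920410156, 69.99385833740234), 88.6749267578125) [[ 590.0427  -243.58064]
 [ 660.0178  -245.19923]
 [ 669.32007  156.95628]
 [ 599.345    158.57487]] 0.04507226158945754
box ((533.005126953125, 304.07525634765625), (160.14947509765625, 91.23138427734375), 10.70159244537
[... 192 characters left out ...]
((572.3109130859375, 312.76385498046875), (49.52113342285156, 13.569066047668457), 55.17510986328125)
on box [146.90960452 212.75706215] 177 [0.48424385 0.29384097 0.06482522] ((484.5698547363281, 295.8172607421875), (38.02336120605469, 41.786190032958984), 57.0456428527832)
scene
[431.5 116.6] [63.9 63.9] 26.4 60.1 504 [321. 207.]
[ 427.4 -149.8] [56.2 50.7] 24.3 52.0 234 [201. 210.]
[430.   26.3] [54.4 50.6] 10.5 52.1 213 [280. 209.]
[448.3 199.4] [54.1 50.5] 7.1 52.4 228 [359. 212.]
[ 428.1 -333.7] [53.4 50.8] 5.9 52.1 237 [117. 212.]
[ 437.5 -248. ] [54.7 50.3] 27.5 52.4 222 [156. 214.]
[443.6 -69.4] [50.7 55.1] 82.5 52.1 228 [237. 214.]
[581.5 303.3] [55.6 32. ] 55.4 50.7 90 [425. 255.]
```

```bash
cat > plan.py <<'E'
# plan.py [r] x y z yaw(deg of tool y dir) ... in mm; several waypoints ; 'r' = rail frame
import sys; from h import *
RC=np.array([648.3,-233.2]);RA=-1.33
try: RC,RA=np.load('rail.npy',allow_pickle=True)
except Exception: pass
def r2w(x,y):
    c,s=np.cos(np.radians(RA)),np.sin(np.radians(RA));return RC+[c*x-s*y,s*x+c*y]
if __name__=='__main__':
    a=sys.argv[1:];rail=a[0]=='r';a=a[1:] if rail else a
    s=ctrl.get_state();p0=s['position'];M0=R.from_rotvec(s['tool_rot'])
    print('t',round(s['time'],1),'pos',(p0*1000).round(1),'yaw',np.degrees(np.arctan2(*M0.as_matrix()[[1,0],1])).round(2),'f',s['ft_force'].round(1),'grip',round(s['grip_width']*87,1))
    for i in range(0,len(a),4):
        x,y,z,yaw=map(float,a[i:i+4])
        if rail: x,y=r2w(x,y);yaw+=RA
        c,sn=np.cos(np.radians(yaw)),np.sin(np.radians(yaw))
        M=R.from_matrix(np.array([[-sn,c,0],[c,sn,0],[0,0,-1]]))
        d=M0.inv().apply(np.array([x,y,z])/1000-p0)/.25
        w=np.degrees((M0.inv()*M).as_rotvec())/30
        print('w',np.round([x,y,z],1),'slide',d.round(3).tolist(),'ang',w.round(3).tolist())
E
python3 plan.py 428 -333 150 5
```

```text
t 0.7 pos [ 170.7 -627.2  233.6] yaw -74.77 f [ 0.   0.3 -0.1] grip 86.7
w [ 428. -333.  150.] slide [1.302, -0.865, 0.334] ang [0.0, 0.0, -2.659]
```

```bash
python3 -m inch '[{"slide":[0.8,-0.5,0.3],"angular":[0,0,-0.95],"claw":0.7},{"slide":[0.8,-0.5,0.3],"angular":[0,0,-0.95],"claw":0.7},{"slide":[0.8,-0.5,0.3],"angular":[0,0,-0.95],"claw":0.7},{"slide":[0.8,-0.5,0.3],"angular":[0,0,-0.95],"claw":0.7},{"slide":[0.8,-0.5,0.3],"angular":[0,0,-0.95],"claw":0.7},{"slide":[0.8,-0.5,0.3],"angular":[0,0,-0.95],"claw":0.7},{"slide":[0.8,-0.5,0.3],"angular":[0,0,-0.95],"claw":0.7}]' 20
python3 -m inch '[{"slide":[0,0,0],"angular":[0,0,-0.9],"claw":0.7},{"slide":[0,0,0],"angular":[0,0,-0.9],"claw":0.7},{"slide":[0,0,0],"angular":[0,0,-0.9],"claw":0.7},{"slide":[0,0,0],"angular":[0,0,-0.9],"claw":0.7},{"slide":[0,0,0],"angular":[0,0,-0.9],"claw":0.7}]'
python3 plan.py 428 -333 150 5 428 -333 35 5
```

```text
time: 1.4
position: [0.3317, -0.4531, 0.1585]
tool_rot: [-2.914, -1.174, 0.001]
ft_force: [-1.3, -0.5, 0.9]
grip_width: 0.846
grip_force: 0.0
time: 1.9
position: [0.3298, -0.4554, 0.1589]
tool_rot: [2.566, 1.811, -0.001]
ft_force: [0.0, 0.6, 0.5]
grip_width: 0.85
grip_force: 0.0
t 1.9 pos [ 329.8 -455.4  158.9] yaw -19.57 f [0.  0.6 0.5] grip 73.9
w [ 428. -333.  150.] slide [0.593, 0.206, 0.035] ang [0.0, 0.002, -0.819]
w [ 428. -333.   35.] slide [0.593, 0.206, 0.495] ang [0.0, 0.002, -0.819]
```

```bash
python3 -m inch '[{"slide":[0.593,0.206,0.035],"angular":[0,0,-0.82],"claw":0.7},{"slide":[0.593,0.206,0.035],"angular":[0,0,-0.82],"claw":0.7},{"slide":[0.593,0.206,0.035],"angular":[0,0,-0.82],"claw":0.7},{"slide":[0.593,0.206,0.035],"angular":[0,0,-0.82],"claw":0.7},{"slide":[0.593,0.206,0.035],"angular":[0,0,-0.82],"claw":0.7}]'
python3 - <<'E'
from h import *
s=ctrl.get_state();im=ctrl.get_image('wrist');save(im,'w0')
T=np.eye(4);T[:3,:3]=R.from_rotvec(s['tool_rot']).as_matrix();T[:3,3]=s['position']
W=world(im,T@im['tool_from_camera']);[print(*o) for o in pots(im,W)]
E
python3 plan.py 428 -333 35 5
```

```text
time: 2.4
position: [0.4295, -0.3298, 0.15]
tool_rot: [2.114, 2.323, 0.0]
ft_force: [-0.6, -1.2, -0.5]
grip_width: 0.844
grip_force: 0.0
[ 437.1 -246.4] [50.  50.2] 27.9 48.1 3698 [301.  92.]
[ 427.8 -332.2] [50.1 50.7] 4.4 54.5 1634 [276. 211.]
[ 419.5 -319.9] [ 6.9 10.5] 80.9 47.5 69 [265. 194.]
t 2.5 pos [ 428.2 -331.8  150. ] yaw 5.22 f [ 0.3 -1.5 -0. ] grip 73.8
w [ 428. -333.   35.] slide [-0.004, -0.001, 0.46] ang [-0.001, 0.002, 0.007]
```

View pics/w0.png

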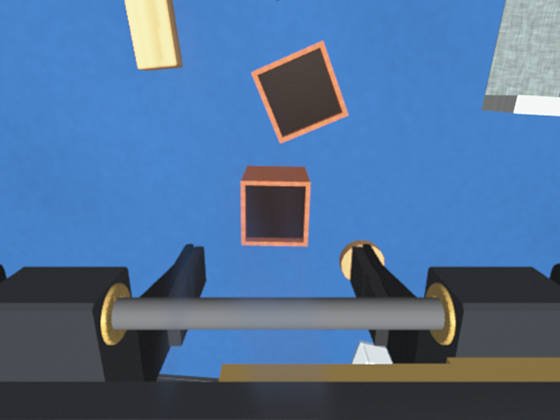

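The wrist view shows terracotta pot F at (276,211), centred between the fingers, and pot E at (301,92). Both match the measurements. I now grasp F.

```bash
python3 -m inch '[{"slide":[-0.002,0,0.2],"angular":[0,0,0],"claw":0.7},{"slide":[-0.002,0,0.4],"angular":[0,0,0],"claw":0.7},{"slide":[-0.002,0,0.46],"angular":[0,0,0],"claw":0.7},{"slide":[-0.002,0,0.46],"angular":[0,0,0],"claw":0.7}]'
python3 -m inch '[{"slide":[0,0,0],"angular":[0,0,0],"claw":-0.2},{"slide":[0,0,0],"angular":[0,0,0],"claw":-0.2},{"slide":[0,0,0],"angular":[0,0,0],"claw":-0.2},{"slide":[0,0,0],"angular":[0,0,0],"claw":-0.2},{"slide":[0,0,0],"angular":[0,0,0],"claw":-0.2}]' 20
python3 plan.py r -50 27 130 0 -50 27 37 0
```

```text
time: 2.85
position: [0.4257, -0.3321, 0.0327]
tool_rot: [-2.116, -2.314, 0.001]
ft_force: [0.1, -0.8, -0.9]
grip_width: 0.853
grip_force: 0.0
time: 3.35
position: [0.4291, -0.3324, 0.0363]
tool_rot: [2.114, 2.321, -0.001]
ft_force: [-1.3, -0.5, 6.5]
grip_width: 0.577
grip_force: 20.0
t 3.4 pos [ 429.1 -332.4   36.3] yaw 5.32 f [-1.3 -0.5  6.5] grip 50.2
w [ 598.9 -205.   130. ] slide [0.443, 0.724, -0.375] ang [0.002, 0.004, 0.222]
w [ 598.9 -205.    37. ] slide [0.444, 0.724, -0.003] ang [0.002, 0.004, 0.222]
```

```bash
python3 -m inch '[{"slide":[0,0,-0.15],"angular":[0,0,0],"claw":-0.2},{"slide":[0,0,-0.34],"angular":[0,0,0],"claw":-0.2},{"slide":[0.15,0.25,-0.34],"angular":[0,0,0.22],"claw":-0.2},{"slide":[0.3,0.5,-0.34],"angular":[0,0,0.22],"claw":-0.2},{"slide":[0.455,0.715,-0.34],"angular":[0,0,0.22],"claw":-0.2},{"slide":[0.455,0.715,-0.34],"angular":[0,0,0.22],"claw":-0.2},{"slide":[0.455,0.715,-0.34],"angular":[0,0,0.22],"claw":-0.2},{"slide":[0.455,0.715,-0.34],"angular":[0,0,0.22],"claw":-0.2}]'
python3 plan.py r -52 30 37 0
python3 - <<'E'
from h import *
s=ctrl.get_state();im=ctrl.get_image('wrist');save(im,'w1')
for _ in range(1):
    t=ctrl.get_image('top');[print(*o) for o in pots(t)]
T=np.eye(4);T[:3,:3]=R.from_rotvec(s['tool_rot']).as_matrix();T[:3,3]=s['position']
W=world(im,T@im['tool_from_camera']);np.savez('w1.npz',W=W,c=im['color'])
E
```

```text
time: 4.15
position: [0.5975, -0.1981, 0.1195]
tool_rot: [-2.239, -2.202, -0.003]
ft_force: [0.0, 0.5, -1.0]
grip_width: 0.578
grip_force: 20.0
t 4.2 pos [ 597.5 -198.1  119.5] yaw -0.95 f [ 0.   0.5 -1. ] grip 50.3
w [ 597. -202.   37.] slide [-0.016, -0.002, 0.33] ang [0.001, -0.004, 0.013]
[583.5 303.2] [48.9 21. ] 49.7 50.4 98 [145. 174.]
[557.8 318.8] [48.4 20.8] 60.4 50.3 92 [138. 183.]
[483.9 295.6] [43.3 42.7] 61.0 54.6 150 [149. 214.]
[447.6 201.3] [49.2 50.9] 7.4 52.3 120 [186. 228.]
[443.6 -67.5] [50.  49.1] 82.6 52.4 109 [295. 227.]
[430.3 118.2] [61.4 61.4] 0.7 59.0 521 [219. 233.]
[ 411.8 -142.1] [67.2 33.8] 70.9 52.2 67 [326. 238.]
```

View pics/w1.png

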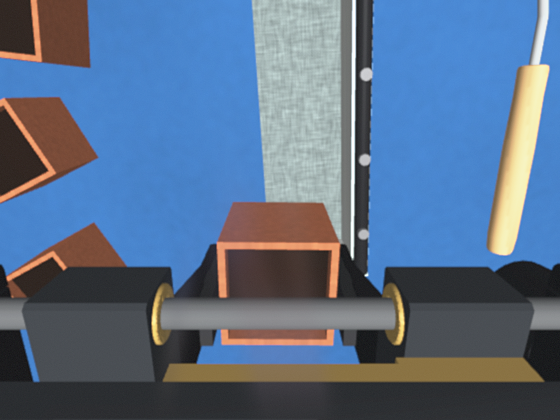

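The wrist view shows the pot held at (278,290) and the rail face running vertically at about column 345. I refine the rail line from this depth image before lowering.

Run:
```python
import numpy as np
d=np.load('w1.npz');W=d['W'];Z=W[...,2]
for y in np.arange(-.15,.06,.03):
    for lo,hi in((.02,.05),(.047,.06)):
        m=(abs(W[...,1]-y)<.006)&(Z>lo)&(Z<hi)&(W[...,0]>.6)&(W[...,0]<.72)
        x=W[m][:,0]*1000
        if len(x)>10: print(round(y,2),lo,len(x),np.percentile(x,[2,10,50,90,98]).round(1))
```

```text
-0.15 0.02 345 [645.9 646.1 647.5 654.9 656.6]
-0.15 0.047 287 [647.6 648.4 651.4 655.2 656.1]
-0.12 0.02 434 [644.7 644.9 646.7 653.9 655.4]
-0.12 0.047 316 [646.3 647.  650.2 654.1 655. ]
-0.09 0.02 483 [643.4 643.7 645.4 652.8 654.4]
-0.09 0.047 359 [645.  645.8 649.  652.9 653.9]
-0.06 0.02 64 [642.4 642.5 642.8 643.8 654.7]
```

Run:
```python
from h import *
for n in('top','scene'):
    im=dict(np.load(n+'0.npz'));W=world(im);Z=W[...,2]
    m=(Z>.02)&(Z<.07)&(W[...,0]>.57)&(W[...,0]<.72)&(W[...,1]<.2)&(W[...,1]>-.3)
    P=W[m]*1000;a=[]
    for y in range(-180,150,20):
        q=P[abs(P[:,1]-y)<10]
        if len(q)>5:a.append([y,*np.percentile(q[:,0],[5,50,95])])
    a=np.array(a);print(n);[print(k,np.polyfit(a[:,0],a[:,k],1)) for k in(1,2,3)]
    print(np.abs(a[:,2]-np.polyval(np.polyfit(a[:,0],a[:,2],1),a[:,0])).round(1))
    q=P[(P[:,0]<632)];print('stop y',np.percentile(q[:,1],[5,25,50,75,95]),'x',np.percentile(q[:,0],[1,5,50]),len(q))
    print('yext',np.percentile(P[:,1],[0.5,99.5]))
d=np.load('w1.npz');
```

```text
top
1 [-3.94948874e-02  6.40118229e+02]
2 [-4.04015124e-02  6.42879579e+02]
3 [-3.62418634e-02  6.50153158e+02]
[0.4 0.8 0.3 0.8 0.2 0.4 0.3 0.3 0.1 0.2 0.2 0.2 0.4 0.  0.  0.2 0.3]
stop y [-243.04050838 -240.29520638 -236.56819543 -232.68590396 -231.72958038] x [589.78384838 590.3001622  609.20755932] 109
yext [-243.08695996  154.96964644]
scene
1 [-4.32242363e-02  6.44692908e+02]
2 [-4.09735721e-02  6.50775305e+02]
3 [-4.04188487e-02  6.52798954e+02]
[0.1 0.  0.1 0.1 0.1 0.2 0.1 0.  0.  0.  0.1 0.1 0.1 0.1 0.1 0.1 0. ]
stop y [-244.49665823 -240.72332374 -235.80184365 -233.74834956 -232.96539671] x [590.05696244 592.05408296 610.99024005] 170
yext [-244.02214682  153.37494212]
```

```bash
sed -i 's/^RC=.*/RC=np.array([649.3,-230.7]);RA=2.32/' plan.py; python3 plan.py r -53 30 100 0 -53 30 37 0
```

```text
t 4.2 pos [ 594.8 -202.7  119.3] yaw -1.3 f [-0.4 -0.2 -0.8] grip 49.7
w [ 595.1 -202.9  100. ] slide [-0.0, 0.001, 0.077] ang [-0.003, 0.001, -0.121]
w [ 595.1 -202.9   37. ] slide [-0.0, 0.002, 0.329] ang [-0.003, 0.001, -0.121]
```

Next: lower F, release it, lift and go above E at (437,-247), 27.5°.

```bash
python3 -m inch '[{"slide":[0,0,0.1],"angular":[0,0,-0.12],"claw":-0.2},{"slide":[0,0,0.22],"angular":[0,0,-0.12],"claw":-0.2},{"slide":[0,0,0.3],"angular":[0,0,-0.12],"claw":-0.2},{"slide":[0,0,0.328],"angular":[0,0,-0.12],"claw":-0.2},{"slide":[0,0,0.328],"angular":[0,0,-0.12],"claw":-0.2},{"slide":[0,0,0.328],"angular":[0,0,-0.12],"claw":0.38},{"slide":[0,0,0.328],"angular":[0,0,-0.12],"claw":0.38},{"slide":[0,0,0.328],"angular":[0,0,-0.12],"claw":0.38}]'
python3 -m inch '[{"slide":[0,0,-0.2],"angular":[0,0,0],"claw":0.38},{"slide":[0,0,-0.4],"angular":[0,0,0],"claw":0.38},{"slide":[0,0,-0.4],"angular":[0,0,0],"claw":0.7}]'
python3 plan.py 437 -247 140 27.5 437 -247 35 27.5
```

```text
time: 5.05
position: [0.5963, -0.2023, 0.0387]
tool_rot: [2.175, 2.264, 0.001]
ft_force: [-0.3, 0.1, 0.5]
grip_width: 0.681
grip_force: 0.0
time: 5.35
position: [0.6009, -0.2026, 0.1464]
tool_rot: [2.167, 2.257, 0.009]
ft_force: [0.9, 0.6, -1.1]
grip_width: 0.723
grip_force: 0.0
t 5.3 pos [ 600.9 -202.6  146.4] yaw 2.34 f [ 0.9  0.6 -1.1] grip 62.9
w [ 437. -247.  140.] slide [-0.151, -0.663, 0.018] ang [0.022, 0.016, -0.839]
w [ 437. -247.   35.] slide [-0.148, -0.668, 0.437] ang [0.022, 0.016, -0.839]
```

```bash
python3 -m inch '[{"slide":[-0.15,-0.64,0.0],"angular":[0,0,-0.84],"claw":0.7},{"slide":[-0.15,-0.64,0.0],"angular":[0,0,-0.84],"claw":0.7},{"slide":[-0.15,-0.64,0.0],"angular":[0,0,-0.84],"claw":0.7},{"slide":[-0.15,-0.64,0.0],"angular":[0,0,-0.84],"claw":0.7},{"slide":[-0.15,-0.64,0.0],"angular":[0,0,-0.84],"claw":0.7},{"slide":[-0.15,-0.64,0.0],"angular":[0,0,-0.84],"claw":0.7}]'
python3 - <<'E'
from h import *
s=ctrl.get_state();im=ctrl.get_image('wrist')
T=np.eye(4);T[:3,:3]=R.from_rotvec(s['tool_rot']).as_matrix();T[:3,3]=s['position']
W=world(im,T@im['tool_from_camera']);[print(*o) for o in pots(im,W)]
t=ctrl.get_image('top');[print(*o) for o in pots(t)]
E
python3 plan.py 437 -247 35 27.5
```

```text
time: 5.95
position: [0.438, -0.246, 0.1385]
tool_rot: [1.629, 2.684, -0.0]
ft_force: [0.9, 0.2, 0.2]
grip_width: 0.849
grip_force: 0.0
[453. -86.] [17.6 26.8] 82.6 53.4 816 [425.  10.]
[ 427.1 -148. ] [50.3 50.1] 25.1 48.1 4871 [334.  75.]
[ 437.1 -246.4] [50.  50.6] 27.9 54.3 1979 [277. 211.]
[ 430.2 -248.2] [8.5 9.5] 82.2 47.5 81 [267. 210.]
[ 594.8 -201.6] [52.1 46.3] 1.9 48.3 2627 [493. 246.]
[ 595.3 -203. ] [51.  50.4] 1.5 52.3 131 [348. 165.]
[585.5 303.1] [47.3 19.8] 56.1 50.4 93 [144. 173.]
[483.6 294.8] [42.5 44.1] 7.7 54.6 151 [149. 214.]
[447.5 201.4] [49.4 51.2] 7.0 52.1 133 [186. 228.]
[443.5 -67.5] [50.  49.2] 82.8 53.2 116 [295. 227.]
[ 426.8 -147.6] [48.1 49.7] 25.0 52.9 105 [329. 234.]
[430. 118.] [61.4 61.3] 0.8 59.0 513 [220. 233.]
[ 431.  -234.2] [49.6 23.6] 28.5 51.3 70 [362. 231.]
[428.8  28.4] [47.9 49.3] 11.7 52.6 80 [254. 238.]
t 6.0 pos [ 439.  -245.1  138.3] yaw 27.61 f [-0.1 -0.3  0.6] grip 73.5
w [ 437. -247.   35.] slide [-0.003, -0.011, 0.413] ang [0.003, 0.002, 0.004]
```

```bash
python3 -m inch '[{"slide":[0,-0.005,0.2],"angular":[0,0,0],"claw":0.7},{"slide":[0,-0.005,0.38],"angular":[0,0,0],"claw":0.7},{"slide":[0,-0.005,0.413],"angular":[0,0,0],"claw":0.7},{"slide":[0,-0.005,0.413],"angular":[0,0,0],"claw":0.7},{"slide":[0,-0.005,0.413],"angular":[0,0,0],"claw":-0.2},{"slide":[0,-0.005,0.413],"angular":[0,0,0],"claw":-0.2},{"slide":[0,-0.005,0.413],"angular":[0,0,0],"claw":-0.2},{"slide":[0,-0.005,0.413],"angular":[0,0,0],"claw":-0.2},{"slide":[0,-0.005,0.413],"angular":[0,0,0],"claw":-0.2}]'
python3 plan.py r -53 83 120 0 -53 83 37 0
```

```text
time: 6.95
position: [0.4372, -0.2469, 0.0358]
tool_rot: [1.628, 2.684, -0.001]
ft_force: [-1.0, 0.2, 6.5]
grip_width: 0.571
grip_force: 20.0
t 7.0 pos [ 437.2 -246.9   35.8] yaw 27.52 f [-1.   0.2  6.5] grip 49.6
w [ 593.  -149.9  120. ] slide [0.055, 0.732, -0.337] ang [0.002, 0.004, 0.84]
w [ 593.  -149.9   37. ] slide [0.056, 0.732, -0.005] ang [0.002, 0.004, 0.84]
```

```bash
python3 -m inch '[{"slide":[0,0,-0.18],"angular":[0,0,0],"claw":-0.2},{"slide":[0,0,-0.34],"angular":[0,0,0.2],"claw":-0.2},{"slide":[0.055,0.732,-0.34],"angular":[0,0,0.84],"claw":-0.2},{"slide":[0.055,0.732,-0.34],"angular":[0,0,0.84],"claw":-0.2},{"slide":[0.055,0.732,-0.34],"angular":[0,0,0.84],"claw":-0.2},{"slide":[0.055,0.732,-0.34],"angular":[0,0,0.84],"claw":-0.2},{"slide":[0.055,0.732,-0.34],"angular":[0,0,0.84],"claw":-0.2},{"slide":[0.055,0.732,-0.34],"angular":[0,0,0.84],"claw":-0.2},{"slide":[0.055,0.732,-0.34],"angular":[0,0,0.84],"claw":-0.2}]'
python3 plan.py r -53 83 37 0
```

```text
time: 7.85
position: [0.5911, -0.1507, 0.119]
tool_rot: [-2.177, -2.264, 0.003]
ft_force: [-1.2, -1.2, -0.6]
grip_width: 0.572
grip_force: 20.0
t 7.8 pos [ 591.1 -150.7  119. ] yaw 2.26 f [-1.2 -1.2 -0.6] grip 49.8
w [ 593.  -149.9   37. ] slide [0.003, 0.008, 0.328] ang [-0.003, 0.001, -0.002]
```

```bash
python3 -m inch '[{"slide":[0,0,0.12],"angular":[0,0,0],"claw":-0.2},{"slide":[0.002,0.004,0.26],"angular":[0,0,0],"claw":-0.2},{"slide":[0.002,0.004,0.328],"angular":[0,0,0],"claw":-0.2},{"slide":[0.002,0.004,0.328],"angular":[0,0,0],"claw":-0.2},{"slide":[0.002,0.004,0.328],"angular":[0,0,0],"claw":0.38},{"slide":[0.002,0.004,0.328],"angular":[0,0,0],"claw":0.38},{"slide":[0.002,0.004,0.328],"angular":[0,0,0],"claw":0.38}]'
python3 plan.py 427 -148 140 25
python3 -m inch '[{"slide":[0,0,-0.2],"angular":[0,0,0],"claw":0.38},{"slide":[0,0,-0.41],"angular":[0,0,0],"claw":0.38},{"slide":[0.02,-0.66,-0.41],"angular":[0,0,-0.76],"claw":0.7},{"slide":[0.02,-0.66,-0.41],"angular":[0,0,-0.76],"claw":0.7},{"slide":[0.02,-0.66,-0.41],"angular":[0,0,-0.76],"claw":0.7},{"slide":[0.02,-0.66,-0.41],"angular":[0,0,-0.76],"claw":0.7},{"slide":[0.02,-0.66,-0.41],"angular":[0,0,-0.76],"claw":0.7},{"slide":[0.02,-0.66,-0.41],"angular":[0,0,-0.76],"claw":0.7}]'
python3 plan.py 427 -148 35 25
```

```text
time: 8.55
position: [0.594, -0.1493, 0.0388]
tool_rot: [2.175, 2.264, 0.001]
ft_force: [-0.8, 0.8, -0.3]
grip_width: 0.679
grip_force: 0.0
t 8.6 pos [ 594.  -149.3   38.8] yaw 2.31 f [-0.8  0.8 -0.3] grip 59.1
w [ 427. -148.  140.] slide [0.032, -0.667, -0.406] ang [0.003, 0.002, -0.756]
time: 9.35
position: [0.4294, -0.151, 0.1411]
tool_rot: [1.684, 2.649, -0.0]
ft_force: [0.3, -0.2, 0.1]
grip_width: 0.849
grip_force: 0.0
t 9.3 pos [ 429.4 -151.   141.1] yaw 25.11 f [ 0.3 -0.2  0.1] grip 73.9
w [ 427. -148.   35.] slide [0.016, -0.004, 0.424] ang [0.003, 0.005, 0.004]
```

```bash
python3 -m inch '[{"slide":[0.016,-0.004,0.2],"angular":[0,0,0],"claw":0.7},{"slide":[0.016,-0.004,0.38],"angular":[0,0,0],"claw":0.7},{"slide":[0.016,-0.004,0.42],"angular":[0,0,0],"claw":0.7},{"slide":[0.016,-0.004,0.42],"angular":[0,0,0],"claw":0.7},{"slide":[0.016,-0.004,0.42],"angular":[0,0,0],"claw":-0.2},{"slide":[0.016,-0.004,0.42],"angular":[0,0,0],"claw":-0.2},{"slide":[0.016,-0.004,0.42],"angular":[0,0,0],"claw":-0.2},{"slide":[0.016,-0.004,0.42],"angular":[0,0,0],"claw":-0.2},{"slide":[0.016,-0.004,0.42],"angular":[0,0,0],"claw":-0.2}]'
python3 plan.py r -53 136 120 0
python3 -m inch '[{"slide":[0,0,-0.18],"angular":[0,0,0],"claw":-0.2},{"slide":[0,0,-0.34],"angular":[0,0,0.2],"claw":-0.2},{"slide":[-0.05,0.66,-0.34],"angular":[0,0,0.76],"claw":-0.2},{"slide":[-0.05,0.66,-0.34],"angular":[0,0,0.76],"claw":-0.2},{"slide":[-0.05,0.66,-0.34],"angular":[0,0,0.76],"claw":-0.2},{"slide":[-0.05,0.66,-0.34],"angular":[0,0,0.76],"claw":-0.2},{"slide":[-0.05,0.66,-0.34],"angular":[0,0,0.76],"claw":-0.2},{"slide":[-0.05,0.66,-0.34],"angular":[0,0,0.76],"claw":-0.2},{"slide":[-0.05,0.66,-0.34],"angular":[0,0,0.76],"claw":-0.2}]'
python3 plan.py r -53 136 37 0
```

```text
time: 10.25
position: [0.4265, -0.148, 0.0361]
tool_rot: [1.684, 2.649, -0.0]
ft_force: [-0.5, -0.5, 6.5]
grip_width: 0.575
grip_force: 20.0
t 10.2 pos [ 426.5 -148.    36.1] yaw 25.12 f [-0.5 -0.5  6.5] grip 50.0
w [590.8 -97.  120. ] slide [-0.095, 0.682, -0.335] ang [0.003, 0.003, 0.76]
time: 11.15
position: [0.579, -0.0896, 0.1195]
tool_rot: [-2.176, -2.265, 0.003]
ft_force: [-0.6, -0.6, -1.3]
grip_width: 0.576
grip_force: 20.0
t 11.2 pos [579.  -89.6 119.5] yaw 2.28 f [-0.6 -0.6 -1.3] grip 50.1
w [590.8 -97.   37. ] slide [-0.031, 0.047, 0.33] ang [-0.004, 0.001, -0.001]
```

```bash
python3 -m inch '[{"slide":[-0.03,0.045,0],"angular":[0,0,0],"claw":-0.2},{"slide":[-0.03,0.045,0.15],"angular":[0,0,0],"claw":-0.2},{"slide":[-0.03,0.045,0.28],"angular":[0,0,0],"claw":-0.2},{"slide":[-0.03,0.045,0.328],"angular":[0,0,0],"claw":-0.2},{"slide":[-0.03,0.045,0.328],"angular":[0,0,0],"claw":-0.2},{"slide":[-0.03,0.045,0.328],"angular":[0,0,0],"claw":0.38},{"slide":[-0.03,0.045,0.328],"angular":[0,0,0],"claw":0.38},{"slide":[-0.03,0.045,0.328],"angular":[0,0,0],"claw":0.38}]'
python3 -m inch '[{"slide":[0,0,-0.2],"angular":[0,0,0],"claw":0.38},{"slide":[0,0,-0.41],"angular":[0,0,0],"claw":0.38},{"slide":[0.14,-0.583,-0.41],"angular":[0,0,0.32],"claw":0.7},{"slide":[0.14,-0.583,-0.41],"angular":[0,0,0.32],"claw":0.7},{"slide":[0.14,-0.583,-0.41],"angular":[0,0,0.32],"claw":0.7},{"slide":[0.14,-0.583,-0.41],"angular":[0,0,0.32],"claw":0.7},{"slide":[0.14,-0.583,-0.41],"angular":[0,0,0.32],"claw":0.7},{"slide":[0.14,-0.583,-0.41],"angular":[0,0,0.32],"claw":0.7}]'
python3 - <<'E'
from h import *
s=ctrl.get_state();im=ctrl.get_image('wrist')
T=np.eye(4);T[:3,:3]=R.from_rotvec(s['tool_rot']).as_matrix();T[:3,3]=s['position']
W=world(im,T@im['tool_from_camera']);[print(*o) for o in pots(im,W)]
t=ctrl.get_image('top');print();[print(*o) for o in pots(t)]
E
python3 plan.py 443.6 -68 35 -7.4
```

```text
time: 11.95
position: [0.5927, -0.0961, 0.0394]
tool_rot: [2.175, 2.264, 0.001]
ft_force: [0.7, 0.4, -0.7]
grip_width: 0.675
grip_force: 0.0
time: 12.75
position: [0.4464, -0.067, 0.1416]
tool_rot: [2.356, 2.075, 0.002]
ft_force: [0.0, -0.2, 0.0]
grip_width: 0.848
grip_force: 0.0
[429.5  28.2] [50.1 50.2] 11.6 48.2 4137 [232.  75.]
[430.8  40.5] [10.  14.3] 41.9 47.6 145 [234.  57.]
[443.7 -67.6] [50.5 50. ] 82.8 54.3 1868 [275. 212.]
[ 591.3 -102.6] [51.6 63. ] 1.8 50.2 4359 [480. 230.]
[437.4 -55.1] [9.2 7.1] 54.1 47.6 60 [262. 198.]
[446.1 -61.9] [11.6 16.2] 87.8 47.5 153 [277. 205.]

[ 595.7 -203.3] [51.7 50.9] 2.0 51.6 134 [348. 165.]
[ 595.1 -123. ] [ 45.6 103.1] 0.7 52.0 178 [316. 162.]
[588.8 308.7] [36.  18.7] 56.8 50.5 74 [143. 172.]
[559.5 321.1] [46.  19.1] 58.0 50.3 85 [138. 183.]
[483.7 294.7] [42.8 42.2] 87.2 54.7 145 [149. 214.]
[447.6 201.5] [49.4 50.5] 7.3 52.3 122 [186. 227.]
[430.2 118. ] [61.5 61.4] 1.0 59.0 501 [219. 233.]
[428.7  28.3] [47.2 49.3] 11.5 52.3 82 [254. 238.]
t 12.8 pos [446.4 -66.7 141. ] yaw -7.25 f [ 0.2 -0.   0.1] grip 74.0
w [443.6 -68.   35. ] slide [-0.007, -0.011, 0.424] ang [0.002, -0.003, 0.005]
```

```bash
python3 -m inch '[{"slide":[-0.004,-0.008,0.2],"angular":[0,0,0],"claw":0.7},{"slide":[-0.004,-0.008,0.38],"angular":[0,0,0],"claw":0.7},{"slide":[-0.004,-0.008,0.42],"angular":[0,0,0],"claw":0.7},{"slide":[-0.004,-0.008,0.42],"angular":[0,0,0],"claw":0.7},{"slide":[-0.004,-0.008,0.42],"angular":[0,0,0],"claw":-0.2},{"slide":[-0.004,-0.008,0.42],"angular":[0,0,0],"claw":-0.2},{"slide":[-0.004,-0.008,0.42],"angular":[0,0,0],"claw":-0.2},{"slide":[-0.004,-0.008,0.42],"angular":[0,0,0],"claw":-0.2},{"slide":[-0.004,-0.008,0.42],"angular":[0,0,0],"claw":-0.2}]'
python3 -m inch '[{"slide":[0,0,-0.18],"angular":[0,0,0],"claw":-0.2},{"slide":[0,0,-0.34],"angular":[0,0,-0.1],"claw":-0.2},{"slide":[0.17,0.56,-0.34],"angular":[0,0,-0.32],"claw":-0.2},{"slide":[0.17,0.56,-0.34],"angular":[0,0,-0.32],"claw":-0.2},{"slide":[0.17,0.56,-0.34],"angular":[0,0,-0.32],"claw":-0.2},{"slide":[0.17,0.56,-0.34],"angular":[0,0,-0.32],"claw":-0.2},{"slide":[0.17,0.56,-0.34],"angular":[0,0,-0.32],"claw":-0.2},{"slide":[0.17,0.56,-0.34],"angular":[0,0,-0.32],"claw":-0.2}]'
python3 plan.py r -53 189 37 0
```

```text
time: 13.75
position: [0.4436, -0.0679, 0.0366]
tool_rot: [2.356, 2.074, 0.001]
ft_force: [-0.1, 0.3, 6.7]
grip_width: 0.574
grip_force: 20.0
time: 14.55
position: [0.5857, -0.0431, 0.1201]
tool_rot: [-2.175, -2.266, 0.002]
ft_force: [-0.5, 0.0, -1.1]
grip_width: 0.573
grip_force: 20.0
t 14.6 pos [585.7 -43.1 120.1] yaw 2.34 f [-0.5  0.  -1.1] grip 49.8
w [588.7 -44.   37. ] slide [-0.004, 0.013, 0.332] ang [-0.003, 0.001, 0.001]
```

```bash
python3 -m inch '[{"slide":[-0.003,0.01,0],"angular":[0,0,0],"claw":-0.2},{"slide":[-0.003,0.01,0.15],"angular":[0,0,0],"claw":-0.2},{"slide":[-0.003,0.01,0.28],"angular":[0,0,0],"claw":-0.2},{"slide":[-0.003,0.01,0.33],"angular":[0,0,0],"claw":-0.2},{"slide":[-0.003,0.01,0.33],"angular":[0,0,0],"claw":-0.2},{"slide":[-0.003,0.01,0.33],"angular":[0,0,0],"claw":0.38},{"slide":[-0.003,0.01,0.33],"angular":[0,0,0],"claw":0.38},{"slide":[-0.003,0.01,0.33],"angular":[0,0,0],"claw":0.38}]'
python3 -m inch '[{"slide":[0,0,-0.2],"angular":[0,0,0],"claw":0.38},{"slide":[0,0,-0.41],"angular":[0,0,0],"claw":0.38},{"slide":[0.314,-0.627,-0.41],"angular":[0,0,-0.31],"claw":0.7},{"slide":[0.314,-0.627,-0.41],"angular":[0,0,-0.31],"claw":0.7},{"slide":[0.314,-0.627,-0.41],"angular":[0,0,-0.31],"claw":0.7},{"slide":[0.314,-0.627,-0.41],"angular":[0,0,-0.31],"claw":0.7},{"slide":[0.314,-0.627,-0.41],"angular":[0,0,-0.31],"claw":0.7},{"slide":[0.314,-0.627,-0.41],"angular":[0,0,-0.31],"claw":0.7}]'
python3 - <<'E'
from h import *
s=ctrl.get_state();im=ctrl.get_image('wrist')
T=np.eye(4);T[:3,:3]=R.from_rotvec(s['tool_rot']).as_matrix();T[:3,3]=s['position']
W=world(im,T@im['tool_from_camera']);[print(*o) for o in pots(im,W)]
E
python3 plan.py 429 28 35 11.5
```

```text
time: 15.35
position: [0.5903, -0.0438, 0.0393]
tool_rot: [2.175, 2.264, 0.002]
ft_force: [0.1, 0.4, -0.9]
grip_width: 0.679
grip_force: 0.0
time: 16.15
position: [0.4304, 0.0279, 0.1414]
tool_rot: [1.982, 2.432, -0.001]
ft_force: [0.5, 0.6, -0.1]
grip_width: 0.849
grip_force: 0.0
[430.7 118.7] [63.1 63.1] 8.0 61.2 8598 [307.  80.]
[429.7  28.2] [50.1 50.8] 11.8 54.6 1766 [277. 211.]
t 16.2 pos [430.8  27.9 141.3] yaw 11.62 f [ 0.5 -0.6  0.9] grip 74.1
w [429.  28.  35.] slide [0.002, -0.008, 0.425] ang [0.004, 0.003, 0.004]
```

```bash
python3 -m inch '[{"slide":[0.002,-0.005,0.2],"angular":[0,0,0],"claw":0.7},{"slide":[0.002,-0.005,0.38],"angular":[0,0,0],"claw":0.7},{"slide":[0.002,-0.005,0.42],"angular":[0,0,0],"claw":0.7},{"slide":[0.002,-0.005,0.42],"angular":[0,0,0],"claw":0.7},{"slide":[0.002,-0.005,0.42],"angular":[0,0,0],"claw":-0.2},{"slide":[0.002,-0.005,0.42],"angular":[0,0,0],"claw":-0.2},{"slide":[0.002,-0.005,0.42],"angular":[0,0,0],"claw":-0.2},{"slide":[0.002,-0.005,0.42],"angular":[0,0,0],"claw":-0.2},{"slide":[0.002,-0.005,0.42],"angular":[0,0,0],"claw":-0.2}]'
python3 -m inch '[{"slide":[0,0,-0.18],"angular":[0,0,0],"claw":-0.2},{"slide":[0,0,-0.34],"angular":[0,0,0.1],"claw":-0.2},{"slide":[-0.2,0.6,-0.34],"angular":[0,0,0.31],"claw":-0.2},{"slide":[-0.2,0.6,-0.34],"angular":[0,0,0.31],"claw":-0.2},{"slide":[-0.2,0.6,-0.34],"angular":[0,0,0.31],"claw":-0.2},{"slide":[-0.2,0.6,-0.34],"angular":[0,0,0.31],"claw":-0.2},{"slide":[-0.2,0.6,-0.34],"angular":[0,0,0.31],"claw":-0.2},{"slide":[-0.2,0.6,-0.34],"angular":[0,0,0.31],"claw":-0.2}]'
python3 plan.py r -53 242 37 0
```

```text
time: 17.1
position: [0.4293, 0.0283, 0.0366]
tool_rot: [1.984, 2.433, 0.0]
ft_force: [-1.2, -1.0, 6.6]
grip_width: 0.573
grip_force: 20.0
time: 17.9
position: [0.5843, 0.0105, 0.12]
tool_rot: [-2.174, -2.266, 0.001]
ft_force: [-0.3, 1.3, -1.1]
grip_width: 0.569
grip_force: 20.0
t 17.9 pos [584.3  10.5 120. ] yaw 2.37 f [-0.3  1.3 -1.1] grip 49.5
w [586.5   9.   37. ] slide [-0.007, 0.009, 0.332] ang [-0.004, -0.001, 0.002]
```

```bash
python3 -m inch '[{"slide":[-0.005,0.008,0],"angular":[0,0,0],"claw":-0.2},{"slide":[-0.005,0.008,0.15],"angular":[0,0,0],"claw":-0.2},{"slide":[-0.005,0.008,0.28],"angular":[0,0,0],"claw":-0.2},{"slide":[-0.005,0.008,0.33],"angular":[0,0,0],"claw":-0.2},{"slide":[-0.005,0.008,0.33],"angular":[0,0,0],"claw":-0.2},{"slide":[-0.005,0.008,0.33],"angular":[0,0,0],"claw":0.38},{"slide":[-0.005,0.008,0.33],"angular":[0,0,0],"claw":0.38},{"slide":[-0.005,0.008,0.33],"angular":[0,0,0],"claw":0.38}]'
python3 -m inch '[{"slide":[0,0,-0.2],"angular":[0,0,0],"claw":0.38},{"slide":[0,0,-0.41],"angular":[0,0,0],"claw":0.38},{"slide":[0.79,-0.523,-0.41],"angular":[0,0,-0.16],"claw":0.6},{"slide":[0.79,-0.523,-0.41],"angular":[0,0,-0.16],"claw":0.6},{"slide":[0.79,-0.523,-0.41],"angular":[0,0,-0.16],"claw":0.6},{"slide":[0.79,-0.523,-0.41],"angular":[0,0,-0.16],"claw":0.6},{"slide":[0.79,-0.523,-0.41],"angular":[0,0,-0.16],"claw":0.6},{"slide":[0.79,-0.523,-0.41],"angular":[0,0,-0.16],"claw":0.6},{"slide":[0.79,-0.523,-0.41],"angular":[0,0,-0.16],"claw":0.6},{"slide":[0.79,-0.523,-0.41],"angular":[0,0,-0.16],"claw":0.6}]'
python3 - <<'E'
from h import *
s=ctrl.get_state();im=ctrl.get_image('wrist');save(im,'wA')
T=np.eye(4);T[:3,:3]=R.from_rotvec(s['tool_rot']).as_matrix();T[:3,3]=s['position']
W=world(im,T@im['tool_from_camera']);[print(*o) for o in pots(im,W)]
E
python3 plan.py 447.8 201.3 35 7.2
```

```text
time: 18.7
position: [0.5882, 0.0087, 0.0392]
tool_rot: [2.175, 2.265, 0.002]
ft_force: [0.0, -0.5, 1.1]
grip_width: 0.676
grip_force: 0.0
time: 19.7
position: [0.4497, 0.1997, 0.1408]
tool_rot: [2.08, 2.353, 0.0]
ft_force: [-0.1, -0.2, -0.5]
grip_width: 0.799
grip_force: 0.0
[447.6 201.2] [50.  50.6] 7.2 54.6 1794 [275. 210.]
[440.6 214.6] [12.9  7.8] 6.6 47.5 96 [266. 191.]
[444.5 203.8] [10.6 15. ] 15.3 47.5 121 [271. 205.]
[431.6 141.4] [55.9 20.5] 0.6 59.4 1205 [239. 283.]
[433.3  96.3] [55.8 19.6] 5.6 60.7 593 [234. 338.]
t 19.8 pos [449.7 199.5 140.6] yaw 6.99 f [ 0.2 -0.3  0.8] grip 69.5
w [447.8 201.3  35. ] slide [0.008, -0.007, 0.423] ang [0.001, 0.0, -0.007]
```

View pics/wA.png

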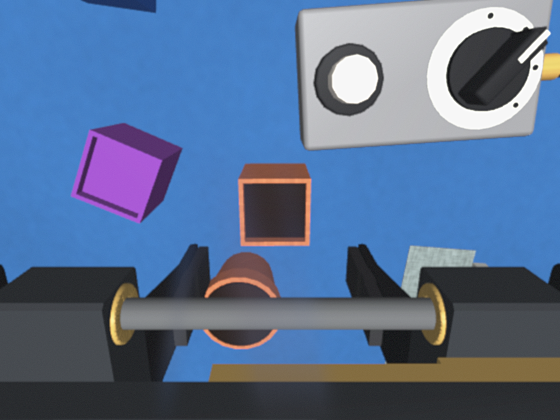

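The wrist view shows terracotta pot A at (275,210) between the fingers, clear of the box, the round pot at (240,300) and the purple look-alike at (125,172). The selector nose, top right, points to the corner stub. I grasp A.

```bash
python3 -m inch '[{"slide":[0.005,-0.007,0.2],"angular":[0,0,0],"claw":0.6},{"slide":[0.005,-0.007,0.38],"angular":[0,0,0],"claw":0.6},{"slide":[0.005,-0.007,0.42],"angular":[0,0,0],"claw":0.6},{"slide":[0.005,-0.007,0.42],"angular":[0,0,0],"claw":0.6},{"slide":[0.005,-0.007,0.42],"angular":[0,0,0],"claw":-0.2},{"slide":[0.005,-0.007,0.42],"angular":[0,0,0],"claw":-0.2},{"slide":[0.005,-0.007,0.42],"angular":[0,0,0],"claw":-0.2},{"slide":[0.005,-0.007,0.42],"angular":[0,0,0],"claw":-0.2},{"slide":[0.005,-0.007,0.42],"angular":[0,0,0],"claw":-0.2}]'
python3 -m inch '[{"slide":[0,0,-0.18],"angular":[0,0,0],"claw":-0.2},{"slide":[0,0,-0.34],"angular":[0,0,0],"claw":-0.2},{"slide":[-0.62,0.473,-0.34],"angular":[0,0,0.16],"claw":-0.2},{"slide":[-0.62,0.473,-0.34],"angular":[0,0,0.16],"claw":-0.2},{"slide":[-0.62,0.473,-0.34],"angular":[0,0,0.16],"claw":-0.2},{"slide":[-0.62,0.473,-0.34],"angular":[0,0,0.16],"claw":-0.2},{"slide":[-0.62,0.473,-0.34],"angular":[0,0,0.16],"claw":-0.2},{"slide":[-0.62,0.473,-0.34],"angular":[0,0,0.16],"claw":-0.2},{"slide":[-0.62,0.473,-0.34],"angular":[0,0,0.16],"claw":-0.2}]'
python3 plan.py r -53 295 37 0
```

```text
time: 20.65
position: [0.448, 0.2019, 0.0369]
tool_rot: [2.078, 2.353, 0.002]
ft_force: [-1.1, -1.4, 7.1]
grip_width: 0.577
grip_force: 20.0
time: 21.55
position: [0.5826, 0.064, 0.1206]
tool_rot: [-2.173, -2.267, 0.0]
ft_force: [-0.6, -0.2, -1.3]
grip_width: 0.571
grip_force: 20.0
t 21.6 pos [582.6  64.  120.6] yaw 2.43 f [-0.6 -0.2 -1.3] grip 49.7
w [584.4  61.9  37. ] slide [-0.009, 0.007, 0.334] ang [-0.001, -0.001, 0.004]
```

```bash
python3 -m inch '[{"slide":[-0.006,0.006,0],"angular":[0,0,0],"claw":-0.2},{"slide":[-0.006,0.006,0.15],"angular":[0,0,0],"claw":-0.2},{"slide":[-0.006,0.006,0.28],"angular":[0,0,0],"claw":-0.2},{"slide":[-0.006,0.006,0.33],"angular":[0,0,0],"claw":-0.2},{"slide":[-0.006,0.006,0.33],"angular":[0,0,0],"claw":-0.2},{"slide":[-0.006,0.006,0.33],"angular":[0,0,0],"claw":0.38},{"slide":[-0.006,0.006,0.33],"angular":[0,0,0],"claw":0.38},{"slide":[-0.006,0.006,0.33],"angular":[0,0,0],"claw":0.38}]'
python3 -m inch '[{"slide":[0,0,-0.2],"angular":[0,0,0],"claw":0.38},{"slide":[0,0,-0.41],"angular":[0,0,0],"claw":0.38},{"slide":[0,-0.4,-0.41],"angular":[0,0,0.95],"claw":-0.126},{"slide":[0,-0.4,-0.41],"angular":[0,0,0.95],"claw":-0.126},{"slide":[0,-0.4,-0.41],"angular":[0,0,0.95],"claw":-0.126},{"slide":[0,-0.4,-0.41],"angular":[0,0,0.95],"claw":-0.126},{"slide":[0,-0.4,-0.41],"angular":[0,0,0.95],"claw":-0.126},{"slide":[0,-0.4,-0.41],"angular":[0,0,0.95],"claw":-0.126}]'
python3 -m inch '[{"slide":[0,0,0],"angular":[0,0,0.95],"claw":-0.126},{"slide":[0,0,0],"angular":[0,0,0.95],"claw":-0.126},{"slide":[0,0,0],"angular":[0,0,0.95],"claw":-0.126},{"slide":[0,0,0],"angular":[0,0,0.95],"claw":-0.126},{"slide":[0,0,0],"angular":[0,0,0.95],"claw":-0.126}]'
python3 plan.py r -120 268 140 -90 -120 268 30 -90
python3 - <<'E'
from h import *
t=ctrl.get_image('top');save(t,'top1');[print(*o) for o in pots(t)]
print(ctrl.get_state()['joint_positions'].round(2))
t=ctrl.get_image('scene');save(t,'scene1');[print(*o) for o in pots(t)]
E
```

```text
time: 22.35
position: [0.5858, 0.0614, 0.0391]
tool_rot: [2.175, 2.265, 0.002]
ft_force: [0.0, 0.3, 0.4]
grip_width: 0.676
grip_force: 0.0
time: 23.15
position: [0.4854, 0.0573, 0.141]
tool_rot: [2.665, 1.662, 0.001]
ft_force: [0.5, 0.1, -0.2]
grip_width: 0.439
grip_force: 0.0
time: 23.65
position: [0.4853, 0.0577, 0.1404]
tool_rot: [-2.991, -0.955, 0.0]
ft_force: [-0.3, 0.5, 0.4]
grip_width: 0.439
grip_force: 0.0
t 23.6 pos [485.3  57.7 140.4] yaw -54.57 f [-0.3  0.5  0.4] grip 38.2
w [518.5  32.2 140. ] slide [0.049, 0.16, 0.001] ang [-0.002, 0.0, 1.104]
w [518.5  32.2  30. ] slide [0.049, 0.161, 0.441] ang [-0.002, 0.0, 1.104]
[ 593.1 -150.1] [ 52. 156.] 1.8 52.2 378 [329. 166.]
[589.5 -48.7] [40.  51.3] 88.6 52.2 83 [289. 170.]
[586.9 303.7] [43.2 16.4] 63.9 49.8 63 [145. 173.]
[483.7 294.8] [43.2 43.5] 46.6 54.8 151 [149. 214.]
[ 0.79  0.13 -1.    1.93  0.12  1.14 -1.22]
[431.9 117.1] [62.4 64.5] 87.5 59.9 502 [321. 207.]
[486.5 290. ] [38.9 26.3] 73.0 57.1 72 [404. 221.]
[585.1  59.9] [52.3 50.5] 1.3 52.5 287 [301. 258.]
[586.8   7. ] [53.8 49.9] 3.3 51.8 298 [274. 260.]
[590.3 -45.5] [52.9 49.8] 2.7 52.6 288 [245. 262.]
[589.1 309.1] [49.5 18.6] 80.4 50.6 68 [429. 256.]
[ 592.1 -124.8] [ 53.3 102.9] 1.0 52.5 615 [205. 264.]
[ 595.1 -204.9] [54.4 50.4] 2.6 52.5 312 [162. 266.]
[647.8 -44.7] [  9.4 252.8] 2.3 49.7 227 [243. 285.]
```

View pics/scene1.png

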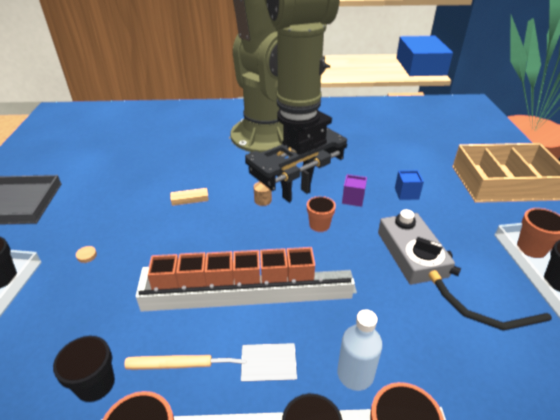

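The scene view shows the six pots in a near-even row at (150–315, 265), about 28 mm off the rail, and the round pot untouched at (320,213). Next are the pushes against the rail.

```bash
python3 -m inch '[{"slide":[0.049,0.16,0],"angular":[0,0,0.9],"claw":-0.126},{"slide":[0.049,0.16,0],"angular":[0,0,0.9],"claw":-0.126},{"slide":[0.049,0.16,0],"angular":[0,0,0.9],"claw":-0.126},{"slide":[0.049,0.16,0],"angular":[0,0,0.9],"claw":-0.126},{"slide":[0.049,0.16,0],"angular":[0,0,0.9],"claw":-0.126}]'
python3 plan.py r -120 268 140 -90  -120 268 30 -90
python3 - <<'E'
from h import *
print(ctrl.get_state()['joint_positions'].round(2))
E
```

```text
time: 24.25
position: [0.5181, 0.0319, 0.1404]
tool_rot: [-3.133, -0.234, 0.0]
ft_force: [-0.6, 0.5, 0.8]
grip_width: 0.439
grip_force: 0.0
t 24.2 pos [518.1  31.9 140.4] yaw -81.44 f [-0.6  0.5  0.8] grip 38.2
w [518.5  32.2 140. ] slide [0.002, -0.001, 0.002] ang [-0.0, 0.0, 0.208]
w [518.5  32.2  30. ] slide [0.002, -0.001, 0.442] ang [-0.0, 0.0, 0.208]
[ 0.72  0.21 -0.91  1.87  0.18  1.15 -1.68]
```

```bash
python3 -m inch '[{"slide":[0,0,0.15],"angular":[0,0,0.208],"claw":-0.126},{"slide":[0,0,0.3],"angular":[0,0,0.208],"claw":-0.126},{"slide":[0,0,0.44],"angular":[0,0,0.208],"claw":-0.126},{"slide":[0,0,0.44],"angular":[0,0,0.208],"claw":-0.126}]'
python3 plan.py r -62 268 30 -90
python3 -m inch '[{"slide":[0.06,0,0],"angular":[0,0,0],"claw":-0.126},{"slide":[0.1,0,0],"angular":[0,0,0],"claw":-0.126},{"slide":[0.13,0,0],"angular":[0,0,0],"claw":-0.126},{"slide":[0.15,0,0],"angular":[0,0,0],"claw":-0.126},{"slide":[0.17,0,0],"angular":[0,0,0],"claw":-0.126},{"slide":[0.19,0,0],"angular":[0,0,0],"claw":-0.126},{"slide":[0.21,0,0],"angular":[0,0,0],"claw":-0.126},{"slide":[0.22,0,0],"angular":[0,0,0],"claw":-0.126},{"slide":[0.22,0,0],"angular":[0,0,0],"claw":-0.126}]'
python3 plan.py r -60 268 30 -90
python3 -m inch '[{"slide":[0.01,0,0],"angular":[0,0,0],"claw":-0.126},{"slide":[0.01,0,0],"angular":[0,0,0],"claw":-0.126}]'
python3 -m inch '[{"slide":[0.01,0,0],"angular":[0,0,0],"claw":-0.126},{"slide":[0.01,0,0],"angular":[0,0,0],"claw":-0.126}]'
```

```text
time: 24.65
position: [0.5141, 0.0314, 0.0266]
tool_rot: [-3.14, -0.063, 0.014]
ft_force: [-1.2, 0.5, -0.3]
grip_width: 0.437
grip_force: 0.0
t 24.6 pos [514.1  31.4  26.6] yaw -87.71 f [-1.2  0.5 -0.3] grip 38.1
w [576.5  34.6  30. ] slide [0.25, -0.003, -0.016] ang [-0.002, 0.017, -0.001]
time: 25.55
position: [0.5738, 0.0336, 0.0305]
tool_rot: [-3.141, -0.057, -0.002]
ft_force: [-0.0, 0.5, 0.6]
grip_width: 0.441
grip_force: 0.0
t 25.6 pos [573.8  33.6  30.5] yaw -87.91 f [-0.   0.5  0.6] grip 38.3
w [578.5  34.7  30. ] slide [0.019, -0.003, 0.002] ang [-0.0, -0.002, -0.008]
time: 25.75
position: [0.5758, 0.0337, 0.0304]
tool_rot: [-3.141, -0.057, -0.0]
ft_force: [-0.1, -0.3, 0.0]
grip_width: 0.433
grip_force: 0.2
time: 25.95
position: [0.5775, 0.0335, 0.0303]
tool_rot: [3.14, 0.057, -0.003]
ft_force: [-3.8, 0.0, 2.0]
grip_width: 0.436
grip_force: 1.9
```

```bash
python3 -m inch '[{"slide":[0.008,0,0],"angular":[0,0,0],"claw":-0.126},{"slide":[0.008,0,0],"angular":[0,0,0],"claw":-0.126}]'
python3 - <<'E'
from h import *
t=ctrl.get_image('scene');[print(*o) for o in pots(t) if o[0][0]>560]
E
python3 plan.py r -60 268 30 -90
```

```text
time: 26.15
position: [0.5775, 0.0336, 0.0302]
tool_rot: [3.139, 0.058, -0.009]
ft_force: [-10.2, -1.9, 7.8]
grip_width: 0.433
grip_force: 4.9
[ 592.2 -125. ] [ 53.4 103.2] 1.2 52.6 611 [204. 264.]
[591.6 -45.6] [52.1 50.3] 1.7 53.0 241 [245. 263.]
[ 595.4 -205. ] [52.9 50.5] 1.8 52.1 334 [162. 266.]
[615.5  17.4] [ 67.9 180.9] 3.2 52.0 764 [286. 272.]
[ 651.6 -149. ] [  8.1 151.2] 2.8 49.7 135 [187. 288.]
t 26.2 pos [577.5  33.6  30.2] yaw -87.88 f [-8.8 -1.4  7.2] grip 37.8
w [578.5  34.7  30. ] slide [0.004, -0.004, 0.001] ang [0.003, 0.011, -0.007]
```

```bash
python3 -m inch '[{"slide":[-0.17,0,0],"angular":[0,0,0],"claw":-0.126},{"slide":[-0.17,0.2,0],"angular":[0,0,0],"claw":-0.126},{"slide":[-0.17,0.424,0],"angular":[0,0,0],"claw":-0.126},{"slide":[-0.17,0.424,0],"angular":[0,0,0],"claw":-0.126},{"slide":[-0.11,0.424,0],"angular":[0,0,0],"claw":-0.126},{"slide":[-0.08,0.424,0],"angular":[0,0,0],"claw":-0.126},{"slide":[-0.05,0.424,0],"angular":[0,0,0],"claw":-0.126},{"slide":[-0.02,0.424,0],"angular":[0,0,0],"claw":-0.126},{"slide":[-0.01,0.424,0],"angular":[0,0,0],"claw":-0.126},{"slide":[-0.002,0.424,0],"angular":[0,0,0],"claw":-0.126}]'
python3 plan.py r -60 162 30 -90
python3 -m inch '[{"slide":[0.004,0,0],"angular":[0,0,0],"claw":-0.126},{"slide":[0.004,0,0],"angular":[0,0,0],"claw":-0.126}]'
python3 -m inch '[{"slide":[-0.17,0,0],"angular":[0,0,0],"claw":-0.126},{"slide":[-0.17,0.2,0],"angular":[0,0,0],"claw":-0.126},{"slide":[-0.17,0.424,0],"angular":[0,0,0],"claw":-0.126},{"slide":[-0.17,0.424,0],"angular":[0,0,0],"claw":-0.126},{"slide":[-0.11,0.424,0],"angular":[0,0,0],"claw":-0.126},{"slide":[-0.08,0.424,0],"angular":[0,0,0],"claw":-0.126},{"slide":[-0.05,0.424,0],"angular":[0,0,0],"claw":-0.126},{"slide":[-0.02,0.424,0],"angular":[0,0,0],"claw":-0.126},{"slide":[-0.01,0.424,0],"angular":[0,0,0],"claw":-0.126},{"slide":[-0.002,0.424,0],"angular":[0,0,0],"claw":-0.126}]'
python3 plan.py r -60 56 30 -90
python3 -m inch '[{"slide":[0.004,0,0],"angular":[0,0,0],"claw":-0.126},{"slide":[0.004,0,0],"angular":[0,0,0],"claw":-0.126}]'
python3 - <<'E'
from h import *
t=ctrl.get_image('scene');save(t,'scene2');[print(*o) for o in pots(t) if o[0][0]>560]
E
```

```text
time: 27.2
position: [0.5817, -0.0715, 0.0302]
tool_rot: [3.141, 0.059, -0.008]
ft_force: [-10.5, -0.5, 7.7]
grip_width: 0.434
grip_force: 5.3
t 27.2 pos [581.7 -71.5  30.2] yaw -87.85 f [-10.5  -0.5   7.7] grip 37.8
w [582.8 -71.3  30. ] slide [0.004, -0.001, 0.001] ang [0.0, 0.009, -0.006]
time: 27.4
position: [0.5817, -0.0715, 0.0301]
tool_rot: [3.141, 0.059, -0.01]
ft_force: [-9.0, -1.6, 6.6]
grip_width: 0.442
grip_force: 4.7
time: 28.4
position: [0.5859, -0.1771, 0.0302]
tool_rot: [-3.14, -0.059, 0.009]
ft_force: [-11.1, 1.1, 8.3]
grip_width: 0.434
grip_force: 5.3
t 28.4 pos [ 585.9 -177.1   30.2] yaw -87.84 f [-11.1   1.1   8.3] grip 37.7
w [ 587.1 -177.2   30. ] slide [0.005, 0.001, 0.001] ang [-0.001, 0.01, -0.005]
time: 28.6
position: [0.5859, -0.1771, 0.0302]
tool_rot: [-3.141, -0.059, 0.011]
ft_force: [-9.5, 1.3, 7.2]
grip_width: 0.442
grip_force: 4.9
[580.6 304.9] [53.1 31.1] 52.8 51.0 83 [426. 255.]
[616.7  66.7] [63.1 61. ] 89.8 51.9 369 [303. 271.]
[618.6 -97.8] [ 72.3 262.7] 1.6 52.2 1811 [216. 275.]
```

View pics/scene2.png

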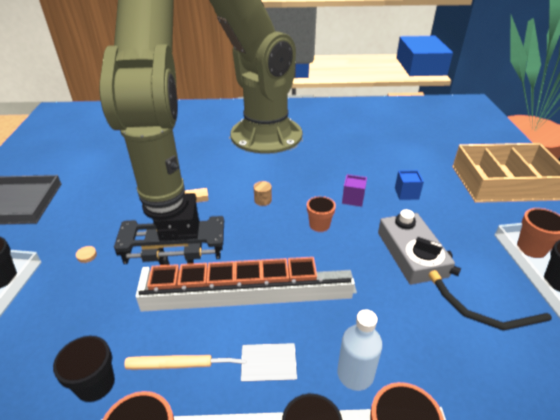

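The scene view shows all six pots now against the rail at (150–315, 272), with small gaps between them. I go to the +y end and push them together toward the end stop.

```bash
python3 -m inch '[{"slide":[-0.1,0,0],"angular":[0,0,0],"claw":-0.126},{"slide":[-0.1,0,-0.2],"angular":[0,0,0],"claw":-1},{"slide":[-0.1,0,-0.4],"angular":[0,0,0],"claw":-1},{"slide":[0.1,-0.9,-0.4],"angular":[0,0,0],"claw":-1},{"slide":[0.1,-0.9,-0.4],"angular":[0,0,0],"claw":-1},{"slide":[0.1,-0.9,-0.4],"angular":[0,0,0],"claw":-1},{"slide":[0.1,-0.9,-0.4],"angular":[0,0,0],"claw":-1},{"slide":[0.1,-0.9,-0.4],"angular":[0,0,0],"claw":-1},{"slide":[0.1,-0.9,-0.4],"angular":[0,0,0],"claw":-1},{"slide":[0.1,-0.9,-0.4],"angular":[0,0,0],"claw":-1}]' 20
python3 plan.py r -23 355 130 -90 -23 355 30 -90
```

```text
time: 29.65
position: [0.6058, 0.0492, 0.1305]
tool_rot: [-3.141, -0.062, -0.001]
ft_force: [-0.2, -1.3, -0.9]
grip_width: 0.005
grip_force: 0.0
t 29.6 pos [605.8  49.2 130.5] yaw -87.75 f [-0.2 -1.3 -0.9] grip 0.5
w [611.9 123.1 130. ] slide [0.036, -0.295, 0.002] ang [-0.0, -0.001, -0.002]
w [611.9 123.1  30. ] slide [0.036, -0.294, 0.402] ang [-0.0, -0.001, -0.002]
```

```bash
python3 -m inch '[{"slide":[0.036,-0.295,0],"angular":[0,0,0],"claw":-1},{"slide":[0.036,-0.295,0],"angular":[0,0,0],"claw":-1},{"slide":[0.036,-0.295,0.1],"angular":[0,0,0],"claw":-1},{"slide":[0.036,-0.295,0.25],"angular":[0,0,0],"claw":-1},{"slide":[0.036,-0.295,0.4],"angular":[0,0,0],"claw":-1},{"slide":[0.036,-0.295,0.4],"angular":[0,0,0],"claw":-1},{"slide":[0.036,-0.24,0.4],"angular":[0,0,0],"claw":-1},{"slide":[0.036,-0.21,0.4],"angular":[0,0,0],"claw":-1}]'
python3 plan.py r -23 316 30 -90
python3 -m inch '[{"slide":[0,0.012,0],"angular":[0,0,0],"claw":-1},{"slide":[0,0.024,0],"angular":[0,0,0],"claw":-1},{"slide":[0,0.036,0],"angular":[0,0,0],"claw":-1},{"slide":[0,0.048,0],"angular":[0,0,0],"claw":-1},{"slide":[0,0.056,0],"angular":[0,0,0],"claw":-1},{"slide":[0,0.056,0],"angular":[0,0,0],"claw":-1}]'
python3 plan.py r -23 316 30 -90
```

```text
time: 30.45
position: [0.6147, 0.0983, 0.0327]
tool_rot: [3.14, 0.054, 0.005]
ft_force: [-0.4, 1.2, 1.4]
grip_width: 0.011
grip_force: 1.1
t 30.4 pos [614.7  98.3  32.7] yaw -88.04 f [-0.4  1.2  1.4] grip 0.9
w [613.5  84.1  30. ] slide [-0.007, 0.057, 0.011] ang [0.002, -0.006, -0.012]
time: 31.05
position: [0.6143, 0.0893, 0.0323]
tool_rot: [-3.138, -0.06, -0.005]
ft_force: [-0.3, 4.9, 4.4]
grip_width: 0.007
grip_force: 3.0
t 31.1 pos [614.3  89.3  32.3] yaw -87.8 f [-0.3  4.9  4.4] grip 0.6
w [613.5  84.1  30. ] slide [-0.004, 0.021, 0.009] ang [-0.005, -0.006, -0.004]
```

```bash
for i in 1 2 3; do python3 -m inch '[{"slide":[0,0.006,0],"angular":[0,0,0],"claw":-1},{"slide":[0,0.012,0],"angular":[0,0,0],"claw":-1},{"slide":[0,0.012,0],"angular":[0,0,0],"claw":-1}]' | grep -E 'pos|force'; done
python3 - <<'E'
from h import *
t=ctrl.get_image('scene');save(t,'scene3');im=t['color'][235:310,125:365]
cv2.imwrite('pics/scene3c.png',cv2.resize(im[:,:,::-1],None,fx=3.3,fy=3.3,interpolation=cv2.INTER_CUBIC))
E
```

```text
position: [0.6143, 0.0871, 0.0324]
ft_force: [-0.1, 5.7, 4.7]
grip_force: 3.5
position: [0.6144, 0.0841, 0.0324]
ft_force: [0.4, 5.8, 3.8]
grip_force: 3.6
position: [0.6145, 0.0811, 0.0324]
ft_force: [-0.6, 7.1, 4.7]
grip_force: 3.6
```

View pics/scene3c.png

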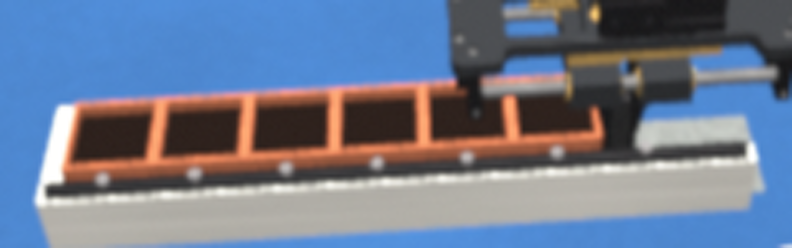

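The crop shows the pots side by side with the gripper at the right-hand end. They are still sliding at 7 N, so I keep pushing until the force jumps.

```bash
for i in 1 2 3 ; do python3 -m inch '[{"slide":[0,0.006,0],"angular":[0,0,0],"claw":-1},{"slide":[0,0.012,0],"angular":[0,0,0],"claw":-1},{"slide":[0,0.012,0],"angular":[0,0,0],"claw":-1}]' | grep -E 'pos|ft_force'; done; python3 plan.py r -23 316 30 -90
```

```text
position: [0.6145, 0.0797, 0.0324]
ft_force: [-0.4, 8.1, 3.7]
position: [0.6145, 0.0796, 0.0325]
ft_force: [-0.1, 12.3, 2.6]
position: [0.6144, 0.0796, 0.0326]
ft_force: [0.4, 17.4, 1.9]
t 32.9 pos [614.4  79.6  32.6] yaw -87.51 f [ 0.4 17.4  1.9] grip 0.3
w [613.5  84.1  30. ] slide [-0.003, -0.018, 0.011] ang [-0.025, -0.009, 0.006]
```

```bash
python3 -m inch '[{"slide":[0,-0.1,0],"angular":[0,0,0],"claw":-1},{"slide":[0,-0.1,-0.2],"angular":[0,0,0],"claw":-1},{"slide":[0,-0.1,-0.4],"angular":[0,0,0],"claw":-0.195},{"slide":[-0.31,0.2,-0.4],"angular":[0,0,0],"claw":-0.195},{"slide":[-0.31,0.2,-0.4],"angular":[0,0,0],"claw":-0.195},{"slide":[-0.31,0.2,-0.4],"angular":[0,0,0],"claw":-0.195},{"slide":[-0.31,0.2,-0.4],"angular":[0,0,0],"claw":-0.195},{"slide":[-0.31,0.2,-0.4],"angular":[0,0,0],"claw":-0.195}]'
python3 plan.py r -100 250 30 -90 -60 250 30 -90
python3 - <<'E'
from h import *
t=ctrl.get_image('scene');[print(*o) for o in pots(t,zmin=.045) if o[0][0]>560]
s=ctrl.get_state();im=ctrl.get_image('wrist')
T=np.eye(4);T[:3,:3]=R.from_rotvec(s['tool_rot']).as_matrix();T[:3,3]=s['position']
W=world(im,T@im['tool_from_camera']);[print(*o) for o in pots(im,W,zmin=.04) if o[4]>300]
E
```

```text
time: 33.7
position: [0.539, 0.0162, 0.1311]
tool_rot: [3.141, 0.058, 0.002]
ft_force: [0.3, 0.7, 0.1]
grip_width: 0.384
grip_force: 0.0
t 33.7 pos [539.   16.2 131.1] yaw -87.9 f [0.3 0.7 0.1] grip 33.4
w [539.3  15.   30. ] slide [0.0, 0.005, 0.404] ang [0.0, -0.003, -0.007]
w [579.2  16.7  30. ] slide [0.16, 0.004, 0.404] ang [0.0, -0.003, -0.007]
[577.  302.3] [63.7 41.1] 44.9 48.4 134 [425. 256.]
[622.1 -85.5] [ 63.3 305.6] 2.5 47.9 3822 [224. 274.]
[617.2 -48.1] [ 51.9 233.9] 2.6 47.5 30015 [381. 105.]
```

```bash
python3 -m inch '[{"slide":[0,0.004,0.2],"angular":[0,0,0],"claw":-0.195},{"slide":[0,0.004,0.4],"angular":[0,0,0],"claw":-0.195},{"slide":[0,0.004,0.4],"angular":[0,0,0],"claw":-0.195},{"slide":[0.08,0.004,0.4],"angular":[0,0,0],"claw":-0.195},{"slide":[0.12,0.004,0.4],"angular":[0,0,0],"claw":-0.195},{"slide":[0.14,0.004,0.4],"angular":[0,0,0],"claw":-0.195},{"slide":[0.155,0.004,0.4],"angular":[0,0,0],"claw":-0.195},{"slide":[0.168,0.004,0.4],"angular":[0,0,0],"claw":-0.195},{"slide":[0.168,0.004,0.4],"angular":[0,0,0],"claw":-0.195}]'
python3 -m inch '[{"slide":[-0.08,0,0],"angular":[0,0,0],"claw":-0.195},{"slide":[-0.08,0.2,0],"angular":[0,0,0],"claw":-0.195},{"slide":[-0.08,0.4,0],"angular":[0,0,0],"claw":-0.195},{"slide":[-0.08,0.4,0],"angular":[0,0,0],"claw":-0.195},{"slide":[-0.04,0.4,0],"angular":[0,0,0],"claw":-0.195},{"slide":[-0.02,0.4,0],"angular":[0,0,0],"claw":-0.195},{"slide":[-0.01,0.4,0],"angular":[0,0,0],"claw":-0.195},{"slide":[0,0.4,0],"angular":[0,0,0],"claw":-0.195},{"slide":[0.002,0.4,0],"angular":[0,0,0],"claw":-0.195}]'
python3 -m inch '[{"slide":[-0.08,0,0],"angular":[0,0,0],"claw":-0.195},{"slide":[-0.08,0.2,0],"angular":[0,0,0],"claw":-0.195},{"slide":[-0.08,0.4,0],"angular":[0,0,0],"claw":-0.195},{"slide":[-0.08,0.4,0],"angular":[0,0,0],"claw":-0.195},{"slide":[-0.04,0.4,0],"angular":[0,0,0],"claw":-0.195},{"slide":[-0.02,0.4,0],"angular":[0,0,0],"claw":-0.195},{"slide":[-0.01,0.4,0],"angular":[0,0,0],"claw":-0.195},{"slide":[0,0.4,0],"angular":[0,0,0],"claw":-0.195},{"slide":[0.002,0.4,0],"angular":[0,0,0],"claw":-0.195}]'
python3 plan.py r -61 50 30 -90
```

```text
time: 34.7
position: [0.5782, 0.0168, 0.0307]
tool_rot: [3.14, 0.059, -0.007]
ft_force: [-5.6, 0.3, 4.8]
grip_width: 0.404
grip_force: 2.8
time: 35.6
position: [0.5821, -0.0818, 0.0301]
tool_rot: [-3.141, -0.061, 0.009]
ft_force: [-8.1, 0.1, 5.4]
grip_width: 0.405
grip_force: 3.9
time: 36.5
position: [0.5861, -0.181, 0.0301]
tool_rot: [-3.14, -0.062, 0.011]
ft_force: [-8.8, 2.3, 6.4]
grip_width: 0.405
grip_force: 4.5
t 36.5 pos [ 586.1 -181.    30.1] yaw -87.74 f [-8.8  2.3  6.4] grip 35.2
w [ 586.3 -183.2   30. ] slide [0.001, 0.009, 0.0] ang [-0.003, 0.013, -0.002]
```

```bash
python3 -m inch '[{"slide":[-0.1,0,0],"angular":[0,0,0],"claw":-0.195},{"slide":[-0.1,0,-0.2],"angular":[0,0,0],"claw":-0.195},{"slide":[-0.1,0,-0.5],"angular":[0,0,0],"claw":-0.195},{"slide":[-0.1,-0.9,-0.7],"angular":[0,0,0],"claw":0},{"slide":[-0.1,-0.9,-0.7],"angular":[0,0,0],"claw":0},{"slide":[-0.1,-0.9,-0.7],"angular":[0,0,0],"claw":0},{"slide":[-0.1,-0.9,-0.7],"angular":[0,0,0],"claw":0},{"slide":[-0.1,-0.9,-0.7],"angular":[0,0,0],"claw":0},{"slide":[-0.1,-0.9,-0.7],"angular":[0,0,0],"claw":0},{"slide":[-0.1,-0.9,-0.7],"angular":[0,0,0],"claw":0}]'
python3 - <<'E'
from h import *
t=ctrl.get_image('top');[print(*o) for o in pots(t,zmin=.045)]
E
python3 plan.py 572 312 170 -34.5
```

```text
time: 37.5
position: [0.5553, 0.0427, 0.2059]
tool_rot: [3.14, 0.065, 0.002]
ft_force: [-0.1, -1.5, -0.2]
grip_width: 0.502
grip_force: 0.0
[ 623.5 -149.4] [ 55.5 172.5] 2.4 48.6 864 [325. 154.]
[583.2 303.5] [52.6 24.6] 42.4 50.1 112 [145. 174.]
[484.8 296.4] [48.  43.3] 59.5 54.9 163 [149. 214.]
[430.1 118.5] [61.5 61.2] 88.1 58.9 516 [219. 233.]
t 37.5 pos [555.3  40.7 205.3] yaw -87.83 f [-0.2 -1.2 -0.5] grip 43.4
w [572. 312. 170.] slide [0.108, -1.082, 0.14] ang [0.002, 0.001, -1.778]
```

```bash
python3 -m inch '[{"slide":[0.05,-0.9,0.14],"angular":[0,0,-0.95],"claw":0},{"slide":[0.05,-0.9,0.14],"angular":[0,0,-0.95],"claw":0},{"slide":[0.05,-0.9,0.14],"angular":[0,0,-0.95],"claw":0},{"slide":[0.05,-0.9,0.14],"angular":[0,0,-0.95],"claw":0},{"slide":[0.05,-0.9,0.14],"angular":[0,0,-0.95],"claw":0},{"slide":[0.05,-0.9,0.14],"angular":[0,0,-0.95],"claw":0},{"slide":[0.05,-0.9,0.14],"angular":[0,0,-0.95],"claw":0}]'
python3 plan.py 572 312 170 -34.5
```

```text
time: 38.25
position: [0.5598, 0.2647, 0.1693]
tool_rot: [3.03, 0.828, -0.003]
ft_force: [0.9, -0.8, 0.2]
grip_width: 0.499
grip_force: 0.0
t 38.2 pos [559.8 264.7 169.3] yaw -59.44 f [ 0.9 -0.8  0.2] grip 43.4
w [572. 312. 170.] slide [0.138, -0.138, -0.003] ang [-0.0, 0.004, -0.831]
```

```bash
python3 -m inch '[{"slide":[0.138,-0.138,0],"angular":[0,0,-0.83],"claw":0},{"slide":[0.138,-0.138,0],"angular":[0,0,-0.83],"claw":0},{"slide":[0.138,-0.138,0],"angular":[0,0,-0.83],"claw":0},{"slide":[0.138,-0.138,0],"angular":[0,0,-0.83],"claw":0},{"slide":[0.138,-0.138,0],"angular":[0,0,-0.83],"claw":0},{"slide":[0.138,-0.138,0],"angular":[0,0,-0.83],"claw":0}]'
python3 - <<'E'
from h import *
s=ctrl.get_state();im=ctrl.get_image('wrist');save(im,'wS')
T=np.eye(4);T[:3,:3]=R.from_rotvec(s['tool_rot']).as_matrix();T[:3,3]=s['position']
W=world(im,T@im['tool_from_camera']);np.savez('wS.npz',W=W,c=im['color']);Z=W[...,2]
m=(Z>.066)&(Z<.085)&(W[...,0]>.5)&(W[...,0]<.63)&(W[...,1]>.25)&(W[...,1]<.38)
n,l,st,c=cv2.connectedComponentsWithStats(m.astype(np.uint8))
for i in range(1,n):
    if st[i,4]>100:
        p=W[l==i];print(c[i],st[i,4],cv2.minAreaRect((p[:,:2]*1000).astype(np.float32)),np.median(p[:,2]))
d=np.hypot(W[...,0]-.572,W[...,1]-.312)
for a,b in((0,8),(12,18),(18,24),(24,30),(30,36)):
    q=Z[(d>a/1000)&(d<b/1000)&(Z>.03)&(Z<.08)];print(a,b,np.percentile(q,[5,25,50,75,95]).round(4))
E
python3 plan.py 572 312 62 -34.5
```

```text
time: 38.85
position: [0.5727, 0.3112, 0.1705]
tool_rot: [2.783, 1.455, -0.0]
ft_force: [-0.0, 0.3, 0.3]
grip_width: 0.502
grip_force: 0.0
[275.70399221 205.42745862] 1027 ((573.4593505859375, 314.0809326171875), (51.502647399902344, 13.789942741394043), 58.926883697509766) 0.07386520339907773
0 8 [0.0521 0.0733 0.0739 0.0744 0.0751]
12 18 [0.0511 0.0519 0.0524 0.0731 0.0747]
18 24 [0.051  0.0517 0.0523 0.0532 0.0743]
24 30 [0.0447 0.0455 0.0462 0.0515 0.0641]
30 36 [0.0445 0.0452 0.0457 0.0461 0.0469]
t 38.9 pos [572.5 311.6 170.6] yaw -34.73 f [-0.5  0.  -0.1] grip 44.1
w [572. 312.  62.] slide [0.0, -0.003, 0.434] ang [0.002, 0.001, -0.008]
```

View pics/wS.png

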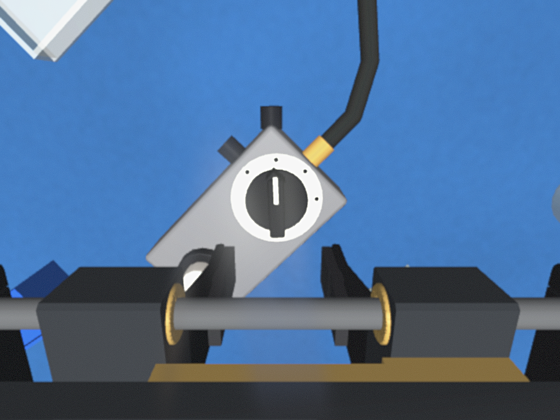

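The wrist view shows the wing pointing straight up at (276,200), at the corner stub (271,115). The brass hose outlet is at (318,150), 45° clockwise from it. The disc top is at z = 52 mm, so I grip with the TCP at 66 mm.

```bash
python3 -m inch '[{"slide":[0,-0.002,0.2],"angular":[0,0,0],"claw":0},{"slide":[0,-0.002,0.36],"angular":[0,0,0],"claw":0},{"slide":[0,-0.002,0.418],"angular":[0,0,0],"claw":0},{"slide":[0,-0.002,0.418],"angular":[0,0,0],"claw":0},{"slide":[0,-0.002,0.418],"angular":[0,0,0],"claw":-1},{"slide":[0,-0.002,0.418],"angular":[0,0,0],"claw":-1},{"slide":[0,-0.002,0.418],"angular":[0,0,0],"claw":-1},{"slide":[0,-0.002,0.418],"angular":[0,0,0],"claw":-1},{"slide":[0,-0.002,0.418],"angular":[0,0,0],"claw":-1},{"slide":[0,-0.002,0.418],"angular":[0,0,0],"claw":-1}]' 15
python3 plan.py 572 312 66 -79.5
```

```text
time: 39.9
position: [0.5725, 0.3129, 0.0669]
tool_rot: [2.78, 1.461, 0.002]
ft_force: [1.1, -2.1, 3.8]
grip_width: 0.137
grip_force: 15.0
t 39.9 pos [572.5 312.9  66.9] yaw -34.55 f [ 1.1 -2.1  3.8] grip 11.9
w [572. 312.  66.] slide [-0.004, 0.0, 0.004] ang [0.003, -0.003, 1.498]
```

```bash
python3 -m inch '[{"slide":[0,0,0],"angular":[0,0,0.2],"claw":-1},{"slide":[0,0,0],"angular":[0,0,0.4],"claw":-1},{"slide":[0,0,0],"angular":[0,0,0.6],"claw":-1},{"slide":[0,0,0],"angular":[0,0,0.75],"claw":-1},{"slide":[0,0,0],"angular":[0,0,0.75],"claw":-1}]'
python3 -m inch '[{"slide":[0,0,0],"angular":[0,0,0.2],"claw":-1},{"slide":[0,0,0],"angular":[0,0,0.4],"claw":-1},{"slide":[0,0,0],"angular":[0,0,0.6],"claw":-1},{"slide":[0,0,0],"angular":[0,0,0.75],"claw":-1},{"slide":[0,0,0],"angular":[0,0,0.75],"claw":-1},{"slide":[0,0,0],"angular":[0,0,0.75],"claw":-1}]'
python3 plan.py 572 312 66 -79.5; python3 -c "
from h import *
print(ctrl.get_state()['torque'])"
```

```text
time: 40.4
position: [0.5728, 0.3125, 0.0669]
tool_rot: [3.011, 0.89, 0.003]
ft_force: [1.9, -2.8, 5.1]
grip_width: 0.137
grip_force: 15.0
time: 41.0
position: [0.573, 0.312, 0.0669]
tool_rot: [3.126, 0.29, 0.004]
ft_force: [3.4, -4.3, 6.8]
grip_width: 0.139
grip_force: 15.0
t 41.0 pos [573.  312.   66.9] yaw -79.39 f [ 3.4 -4.3  6.8] grip 12.1
w [572. 312.  66.] slide [-0.004, -0.001, 0.003] ang [0.004, -0.004, 0.004]
[-0.95810446 -0.58497173 -0.02942348]
```

Release, lift, and look with the wrist camera.

```bash
python3 -m inch '[{"slide":[0,0,0],"angular":[0,0,0],"claw":0},{"slide":[0,0,0],"angular":[0,0,0],"claw":0},{"slide":[0,0,0],"angular":[0,0,0],"claw":0},{"slide":[0,0,-0.2],"angular":[0,0,0],"claw":0},{"slide":[0,0,-0.42],"angular":[0,0,0],"claw":0},{"slide":[0,0,-0.42],"angular":[0,0,0],"claw":0},{"slide":[0,0,-0.42],"angular":[0,0,0],"claw":0}]'
python3 - <<'E'
from h import *
s=ctrl.get_state();im=ctrl.get_image('wrist');save(im,'wS2')
T=np.eye(4);T[:3,:3]=R.from_rotvec(s['tool_rot']).as_matrix();T[:3,3]=s['position']
W=world(im,T@im['tool_from_camera']);Z=W[...,2]
for lo,hi in((.066,.085),(.041,.049)):
    m=(Z>lo)&(Z<hi)&(W[...,0]>.4)&(W[...,0]<.65)&(W[...,1]>.22)&(W[...,1]<.4)
    n,l,st,c=cv2.connectedComponentsWithStats(m.astype(np.uint8))
    i=1+st[1:,4].argmax();p=W[l==i];print(c[i],st[i,4],cv2.minAreaRect((p[:,:2]*1000).astype(np.float32)),np.median(p[:,2]))
E
python3 plan.py 484 295 120 -79.5 484 295 90 -79.5
```

```text
time: 41.7
position: [0.5717, 0.3146, 0.1728]
tool_rot: [-3.127, -0.289, -0.004]
ft_force: [0.6, 0.2, 0.3]
grip_width: 0.491
grip_force: 0.0
[281.43435341 205.53998026] 1013 ((575.0308227539062, 312.3143615722656), (50.544246673583984, 14.025035858154297), 12.497936248779297) 0.07390536389245395
[279.68419083 219.11356408] 10690 ((546.1648559570312, 307.10626220703125), (132.93768310546875, 89.88180541992188), 11.111907958984375) 0.045124570418741544
t 41.8 pos [570.9 313.6 170.7] yaw -79.45 f [-0.5 -0.4 -0.8] grip 43.2
w [484. 295. 120.] slide [-0.355, 0.009, 0.203] ang [0.0, 0.001, 0.002]
w [484. 295.  90.] slide [-0.355, 0.009, 0.323] ang [0.0, 0.001, 0.002]
```

View pics/wS2.png

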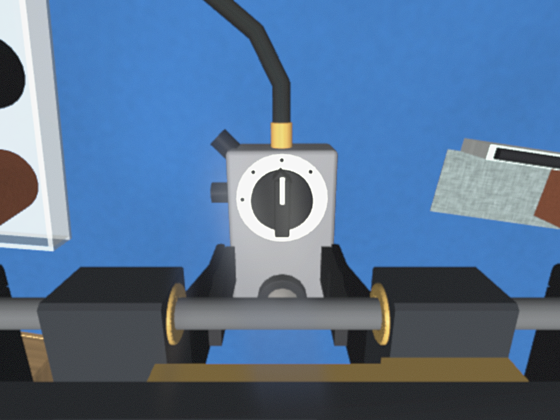

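The nose now points at the brass hose outlet (281,135), on the detent dot at (281,160). I check the row, then move above the plunger.

```bash
python3 -m inch '[{"slide":[-0.355,0.006,0.2],"angular":[0,0,0],"claw":-1},{"slide":[-0.355,0.006,0.2],"angular":[0,0,0],"claw":-1},{"slide":[-0.355,0.006,0.2],"angular":[0,0,0],"claw":-1},{"slide":[-0.355,0.006,0.2],"angular":[0,0,0],"claw":-1},{"slide":[-0.355,0.006,0.2],"angular":[0,0,0],"claw":-1},{"slide":[-0.355,0.006,0.2],"angular":[0,0,0],"claw":-1}]'
python3 - <<'E'
from h import *
t=ctrl.get_image('scene');save(t,'scene4');[print(*o) for o in pots(t,zmin=.045) if o[0][1]<.25e3]
a=t['color'][180:310,120:480]
cv2.imwrite('pics/scene4c.png',cv2.resize(a[:,:,::-1],None,fx=2.2,fy=2.2,interpolation=cv2.INTER_CUBIC))
t=ctrl.get_image('top');save(t,'top4');[print(*o) for o in pots(t,zmin=.045)]
E
python3 plan.py 484 295 79 -79.5
```

```text
time: 42.35
position: [0.4861, 0.2961, 0.1216]
tool_rot: [-3.127, -0.285, -0.002]
ft_force: [0.9, 0.2, 0.2]
grip_width: 0.053
grip_force: 0.0
[431.1 116.7] [64.1 63.2] 24.7 59.8 517 [321. 208.]
[622.1 -84.6] [ 63.1 304.2] 2.0 47.9 3818 [224. 274.]
[620.9 -81.5] [ 56.  302.8] 2.3 48.3 1614 [300. 156.]
[579.9 297.1] [37.2 19.6] 13.1 50.6 77 [147. 175.]
[573.8 330.8] [40.  13.9] 13.8 49.1 61 [134. 179.]
[430.1 118.3] [62.  61.2] 88.0 59.1 520 [219. 233.]
t 42.5 pos [485.7 296.2 121.6] yaw -79.56 f [ 1.2 -0.1  0.3] grip 1.8
w [484. 295.  79.] slide [-0.008, 0.004, 0.171] ang [-0.003, -0.002, -0.002]
```

View pics/scene4c.png

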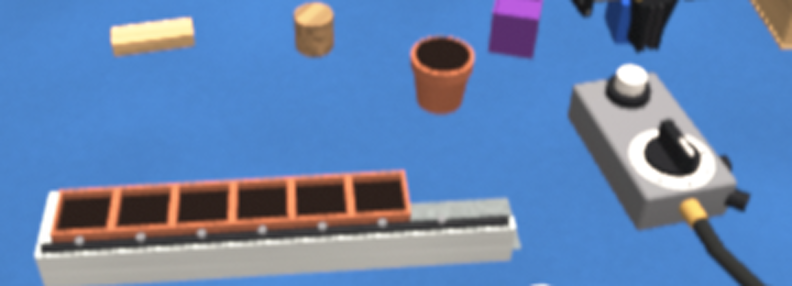

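The crop shows the six pots packed in an even row (55–410, 205) and the selector nose toward the hose. I press the plunger in small steps.

```bash
python3 -m inch '[{"slide":[-0.006,0.003,0.08],"angular":[0,0,0],"claw":-1},{"slide":[-0.006,0.003,0.15],"angular":[0,0,0],"claw":-1},{"slide":[-0.006,0.003,0.15],"angular":[0,0,0],"claw":-1}]' | grep -E 'pos|ft'
for i in 1 2 3 4 5; do python3 -m inch '[{"slide":[0,0,0.008],"angular":[0,0,0],"claw":-1},{"slide":[0,0,0.016],"angular":[0,0,0],"claw":-1},{"slide":[0,0,0.016],"angular":[0,0,0],"claw":-1}]'| grep -E 'pos|ft';done
```

```text
position: [0.4829, 0.2941, 0.0818]
ft_force: [-2.1, -1.8, 4.1]
position: [0.483, 0.2944, 0.0798]
ft_force: [-2.1, -2.3, 5.6]
position: [0.4832, 0.2945, 0.0759]
ft_force: [-2.3, -2.5, 5.9]
position: [0.4832, 0.2946, 0.0725]
ft_force: [-3.5, -3.6, 9.7]
position: [0.4834, 0.2948, 0.0721]
ft_force: [-12.0, -9.8, 34.1]
position: [0.4836, 0.2949, 0.0717]
ft_force: [-19.3, -16.4, 60.0]
```

Bottomed out. I lift off now.

```bash
python3 -m inch '[{"slide":[0,0,-0.05],"angular":[0,0,0],"claw":-1},{"slide":[0,0,-0.2],"angular":[0,0,0],"claw":-1},{"slide":[0,0,-0.4],"angular":[0,0,0],"claw":-1},{"slide":[-0.25,0,-0.5],"angular":[0,0,0],"claw":-1},{"slide":[-0.25,0,-0.5],"angular":[0,0,0],"claw":-1},{"slide":[-0.25,0,-0.5],"angular":[0,0,0],"claw":-1},{"slide":[-0.25,0,-0.5],"angular":[0,0,0],"claw":-1},{"slide":[-0.25,0,-0.5],"angular":[0,0,0],"claw":-1}]'
python3 - <<'E'
from h import *
t=ctrl.get_image('scene');[print(*o) for o in pots(t,zmin=.045) if o[0][1]<.25e3]
a=t['color'][180:310,120:480]
cv2.imwrite('pics/scene5c.png',cv2.resize(a[:,:,::-1],None,fx=2.2,fy=2.2,interpolation=cv2.INTER_CUBIC))
W=world(t);
t=ctrl.get_image('top');W=world(t);d=np.hypot(W[...,0]-.484,W[...,1]-.295);q=W[d<.009];print('plunger z',np.nanmedian(q[:,2]),len(q))
im=dict(np.load('top0.npz'));W=world(im);d=np.hypot(W[...,0]-.484,W[...,1]-.295);print('before',np.nanmedian(W[d<.009][:,2]))
Z=world(t);P=Z[(Z[...,2]>.067)&(Z[...,2]<.08)&(Z[...,0]>.54)&(Z[...,0]<.61)&(Z[...,1]>.27)&(Z[...,1]<.35)]
print(cv2.minAreaRect((P[:,:2]*1000).astype(np.float32)))
E
```

```text
time: 45.05
position: [0.4226, 0.283, 0.188]
tool_rot: [-3.128, -0.285, 0.0]
ft_force: [0.2, -0.8, -0.9]
grip_width: 0.007
grip_force: 0.0
[432.2 116.3] [63.8 62.6] 24.4 59.9 520 [321. 208.]
[623.1 -79.3] [ 62.2 308.3] 2.3 47.9 3839 [224. 274.]
plunger z 0.07136044026290789 16
before 0.07146763093406516
((573.2907104492188, 311.95672607421875), (48.537879943847656, 12.69156551361084), 12.655904769897461)
```

View pics/scene5c.png

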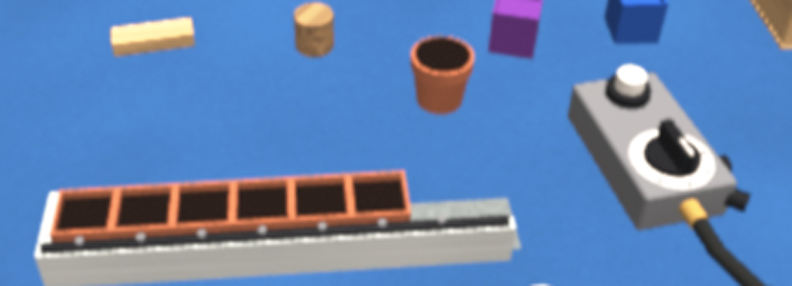

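The plunger is back up, the selector is aligned, and the row and round pot are undisturbed. I take one close look from above at the row's flushness before handing in.

```bash
python3 -m inch '[{"slide":[0.1,0.8,-0.25],"angular":[0,0,0],"claw":-1},{"slide":[0.1,0.8,-0.25],"angular":[0,0,0],"claw":-1},{"slide":[0.1,0.8,-0.25],"angular":[0,0,0],"claw":-1},{"slide":[0.1,0.8,-0.25],"angular":[0,0,0],"claw":-1},{"slide":[0.1,0.8,-0.25],"angular":[0,0,0],"claw":-1},{"slide":[0.1,0.8,-0.25],"angular":[0,0,0],"claw":-1}]' | grep pos
python3 -m inch '[{"slide":[0.1,0.75,0],"angular":[0,0,0.2],"claw":-1},{"slide":[0.1,0.75,0],"angular":[0,0,0.25],"claw":-1},{"slide":[0.1,0.75,0],"angular":[0,0,0.25],"claw":-1},{"slide":[0.1,0.75,0],"angular":[0,0,0.25],"claw":-1},{"slide":[0.1,0.75,0],"angular":[0,0,0.25],"claw":-1},{"slide":[0.1,0.75,0],"angular":[0,0,0.25],"claw":-1},{"slide":[0.1,0.75,0],"angular":[0,0,0.25],"claw":-1}]' | grep pos
python3 - <<'E'
from h import *
s=ctrl.get_state();im=ctrl.get_image('wrist');save(im,'wR')
T=np.eye(4);T[:3,:3]=R.from_rotvec(s['tool_rot']).as_matrix();T[:3,3]=s['position']
W=world(im,T@im['tool_from_camera']);[print(*o) for o in pots(im,W,zmin=.047) if o[4]>300]
E
```

```text
position: [0.4838, 0.0888, 0.2509]
position: [0.5413, -0.0852, 0.2506]
[619.6 -82.4] [ 52.4 302.8] 2.3 48.4 11103 [265.  97.]
[431.2 118.2] [63.1 63.9] 32.3 61.0 2813 [ 86. 266.]
```

View pics/wR.png

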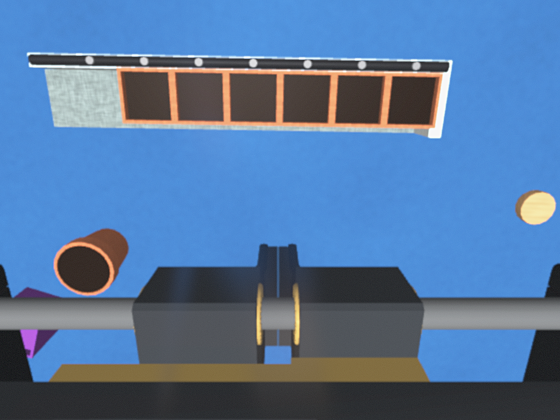

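From above, the six pots form a tight row (120–440, 97) that measures about 303 x 52 mm including depth noise. They are flush with the rail and end stop, so I hand in.

```bash
python3 -c "
from bench import ctrl
print(ctrl.close_job())"
```

```text
the job is handed in; nothing more can be done
None
```

The job is handed in: six pots are packed flush against the rail and end stop, the selector points at the hose outlet, the plunger was then pressed fully down (wrist force peaked at about 60 N) and sprang back, and the round pot stayed put; the hand-in returned no verdict.

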